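Sort the coloured claw clips into the counter caddy

TASK

Put the four coloured hair claw clips into the wooden caddy on the shop counter, each in the compartment of its own colour, lying along the compartment and standing on its teeth flat on the floor of it, clear of the rim. Leave the black claw clip and the red hair slide where they lie on the mat.

Things in the scene. Friction and masses are not known exactly. Their poses are not given: they have to be found in the camera images.
- teal_clip: Hair claw clip, teal plastic, standing on its teeth: 60 mm long along its own x, 34 mm wide along y, 45 mm high, 25 to 50 g. Origin at the centre of its underside, z up. Its two long flanks are vertical from 12 to 30 mm above the origin: grip there across y, at mid length, from above with 10 to 20 N (rigid, does not open). Above 30 mm it narrows to thumb tabs.
- red_clip: Hair claw clip, red plastic, standing on its teeth: 60 mm long along its own x, 34 mm wide along y, 45 mm high, 25 to 50 g. Origin at the centre of its underside, z up. Its two long flanks are vertical from 12 to 30 mm above the origin: grip there across y, at mid length, from above with 10 to 20 N (rigid, does not open). Above 30 mm it narrows to thumb tabs.
- lilac_clip: Hair claw clip, lilac plastic, standing on its teeth: 60 mm long along its own x, 34 mm wide along y, 45 mm high, 25 to 50 g. Origin at the centre of its underside, z up. Its two long flanks are vertical from 12 to 30 mm above the origin: grip there across y, at mid length, from above with 10 to 20 N (rigid, does not open). Above 30 mm it narrows to thumb tabs.
- amber_clip: Hair claw clip, amber plastic, standing on its teeth: 60 mm long along its own x, 34 mm wide along y, 45 mm high, 25 to 50 g. Origin at the centre of its underside, z up. Its two long flanks are vertical from 12 to 30 mm above the origin: grip there across y, at mid length, from above with 10 to 20 N (rigid, does not open). Above 30 mm it narrows to thumb tabs.
- teal_insert: The teal compartment of the wooden caddy: a fixed open-topped plastic insert, 88 mm (own x) by 60 mm (own y) outside, 80 by 52 mm inside, walls 4 mm thick. Origin at the centre of its underside, z up; the inner floor is 4 mm and the rim 14 mm above the origin. The four inserts sit two by two, centres 100 mm apart along x and 90 mm along y.
- red_insert: The red compartment of the wooden caddy: a fixed open-topped plastic insert, 88 mm (own x) by 60 mm (own y) outside, 80 by 52 mm inside, walls 4 mm thick. Origin at the centre of its underside, z up; the inner floor is 4 mm and the rim 14 mm above the origin. The four inserts sit two by two, centres 100 mm apart along x and 90 mm along y.
- lilac_insert: The lilac compartment of the wooden caddy: a fixed open-topped plastic insert, 88 mm (own x) by 60 mm (own y) outside, 80 by 52 mm inside, walls 4 mm thick. Origin at the centre of its underside, z up; the inner floor is 4 mm and the rim 14 mm above the origin. The four inserts sit two by two, centres 100 mm apart along x and 90 mm along y.
- amber_insert: The amber compartment of the wooden caddy: a fixed open-topped plastic insert, 88 mm (own x) by 60 mm (own y) outside, 80 by 52 mm inside, walls 4 mm thick. Origin at the centre of its underside, z up; the inner floor is 4 mm and the rim 14 mm above the origin. The four inserts sit two by two, centres 100 mm apart along x and 90 mm along y.
- black_clip: A black claw clip of exactly the same shape and size as the coloured ones; no compartment is black, so it does not belong in the caddy. Origin at the centre of its underside.
- red_slide: A red arched hair slide (a flat barrette on a thin steel bar), about 64 mm long along its x, 24 mm wide and 18 mm high: red but not a claw clip, so it does not belong in the caddy. Origin at the centre of its underside.
Mind the look-alikes: they are no part of the job. Of the things like the amber_clip, leave any that is green or pink; of the rest the larger one is meant.

How it is judged:
By the outcome, as a careful person would: the job done as asked, in the order asked, and still so for the second after the job is handed in, with the robot touching nothing.
It also fails if it takes over 102 s, if anything falls off the work surface, if the arm or the gripper's body presses on something with over 40 N, if the wrist force passes 120 N, or if a joint passes its speed limit or range.

ROBOT

A 6-joint arm with a two-finger parallel gripper is mounted at the origin on the work surface. World frame = base frame: x ahead of the robot, y to its left, z up, the work surface at z = 0. Lengths are in m, angles in rad, forces in N, time in s.
With the tool pointing down it reaches from about 0.225 to 0.875 m from the base axis. Payload 3.4 kg.
Tool frame: the origin (TCP) lies between the finger pads; the fingertips stand 25 mm ahead of it and the grasp point (between the pads) lies 6 mm ahead of it (manip.tips_ahead is the distance from the TCP to the fingertips, in m); z points along the fingers, x is the direction in which the jaws open and shut, and the axes are right-handed (so a half turn about z gives the same grasp; the last joint's range is limited). The gripper opens to 85 mm and grips with 20 to 120 N. Pads are 22 mm wide; open, the fingers measure 114 mm over their backs; the gripper's body (76 mm by 85 mm) begins 54 mm behind the grasp point. The pads swing forward as they close: fully open they stand 13 mm farther back than shut.
Start: joints at [1.086, 0.276, 1.505, -0, 1.361, -0.121], TCP at [0.205, 0.537, 0.256] pointing down, gripper open.
Joint ranges: [-2.89, 2.89], [-0.75, 2.08], [0.22, 2.7], [-1.18, 4.32], [0.11, 2.71], [-2.7, 2.7]. Speed limits (rad/s): [2.57, 2.57, 3.14, 3.14, 3.14, 3.14].

INTERFACE

Orientations are given as a unit quaternion [w, x, y, z].
In Python, from rig import manip gives the robot as it stands. The module is installed in compiled form; this text tells all that it offers.
- The arm moves only by the tool send_rows, never from a script. Its argument "plan" is a list of rows, each an object with "linear": the shift along the tool's x, y, z in m, a list of three; "delta_rot": the turn, a rotation vector about the tool's x, y, z in degrees, a list of three; "fingers": the finger opening in m, from 0 to 0.0854. A call has 1 to 12 rows; each row shifts and turns the pose as measured when the row begins, along the tool's axes as they then stand; what a row does not reach is not made up. A row lasts 1/12 s, in which the tool goes at most 41.7 mm and 7.16 degrees, less where a joint would pass 70% of its speed; a pose out of reach is approached as far as the arm can. A call with a gripper value outside its range is refused whole. The fingers move at their own pace and stop on an object; "force" is the grip in N (left out, the last holds). Time passes only in rows, so rows that do not move let the fingers close. It gives the time, the measured TCP pose, the force and the opening at its end, in the units of the state.
- manip.get_state(): the state, without advancing time (a new reading comes with each control period).
- manip.get_image(name): name is "scene" or "top" or "wrist"; returns the picture (420x560x3 uint8, red, green, blue); there is no depth.
- manip.camera_info(name): a dict with "K" (3x3 intrinsics, pixels), "rvec" (rotation vector, rad) and "tvec" (3), from world to camera coordinates, as OpenCV has them. Camera axes: x right, y down, z forward; pixel columns grow to the right and rows downward; lengths in m; the calibration is good to about 2 mm. A picture is of the moment at which its call begins: read the wrist's pose just before it. camera_info takes no time and is no camera call; for the wrist camera it gives the pose at the moment of the call.
- manip.sign_off(): hands the job in, once; it reports no verdict.
Trained networks look in the newest picture that a camera, given by its name, has taken for a name from the list of things; names that differ only in an ending like _2 or _b are one class to them, and where a whole thing is asked for, a point or a joint stands for the part that bears it (a point fixed in the world has none). Each returns a list of dicts, best first, with "p" (0 to 1); they miss things now and then, are a little off and sometimes report something else, mostly with a low value. They report only what shows in the picture. A call takes as long as a camera call. They do not tell look-alikes from the thing itself.
- manip.find_in(thing, camera): "extent" ([left, top, right, bottom] in pixels, round what is visible of it).
- manip.masks_of(thing, camera): "pixels" (420x560 bool, what is visible of it) and "extent" ([left, top, right, bottom] in pixels, round what is visible of it).
The state is a dict: "clock": time; "qpos": joint angles; "qd": joint speeds; "effort": joint torques, N m; "position": TCP position; "ee_rot": TCP orientation; "contact_force": force on the tool from outside, world axes, zero at the start; "moment": the same for the moment, N m; "width": finger opening in m.
Only numpy, scipy, OpenCV 4.12 (cv2) and the standard library are available. Lean on these libraries where they do the work, as an engineer would, in place of code of your own. Each camera call takes 0.05 s, during which the arm holds its last target. There are 200 camera calls.

## Working session

There is one attempt and no reset: what is moved stays moved. The work goes in short steps, Python scripts to look and compute and a tool call to move; the robot and the scene stay as the last step left them, time stands still between calls to the robot, and variables do not carry over. Pictures are saved under pics/ and viewed, about 12 in all and at most 16, crops included, and the job is handed in when it is done.

Besides the shell and the picture viewer there is one more tool, called after "Request:" by a JSON object that holds its "op" and its "data". send_rows: Moves the arm, as the interface text tells. Its arguments: {"type":"object","properties":{"plan":{"type":"array","items":{"type":"object","properties":{"linear":{"type":"array","items":{"type":"number"}},"delta_rot":{"type":"array","items":{"type":"number"}},"fingers":{"type":"number"}}}},"force":{"type":"number"}},"required":["plan"]}

```bash
mkdir -p pics; cat > h.py <<'E'
import numpy as np,cv2
from rig import manip
def save(n,f,crop=None,s=1):
    im=manip.get_image(n)
    o=im if crop is None else im[crop[1]:crop[3],crop[0]:crop[2]]
    cv2.imwrite('pics/'+f,cv2.resize(o[...,::-1],None,fx=s,fy=s,interpolation=cv2.INTER_CUBIC)); return im
def cam(n):
    c=manip.camera_info(n); return np.array(c['K']),cv2.Rodrigues(np.array(c['rvec'],float))[0],np.array(c['tvec'],float).ravel()
def ray(n,uv,z):
    K,R,t=cam(n); uv=np.atleast_2d(np.array(uv,float))
    d=np.c_[uv,np.ones(len(uv))]@np.linalg.inv(K).T@R; o=-R.T@t
    return (o+d*((z-o[2])/d[:,2])[:,None])
def proj(n,P):
    K,R,t=cam(n); p=(np.atleast_2d(P)@R.T+t)@K.T; return p[:,:2]/p[:,2:]
E
python3 - <<'E'
from h import *
save('top','top1.png',s=1.4); save('scene','sc1.png')
for c in ['top','scene']:
    K,R,t=cam(c); print(c,K[0,0],-R.T@t,R[2])
for n in ['teal_clip','red_clip','lilac_clip','amber_clip','black_clip','red_slide','teal_insert','red_insert','lilac_insert','amber_insert']:
    for r in manip.find_in(n,'top')[:4]: print(n,round(r['p'],2),np.round(r['extent']), end=' ')
    print()
print(manip.get_state())
E
```

```text
top 416.40700810910073 [3.50448936e-01 4.02599891e-04 8.43494464e-01] [ 0.12336286 -0.01456535 -0.99225473]
scene 384.206098215755 [0.86200149 0.49553903 0.45946215] [-0.53029125 -0.63987945 -0.55618835]
teal_clip 0.62 [146. 189. 178. 217.] 
red_clip 0.67 [148. 140. 184. 157.] 
lilac_clip 0.91 [ 92. 189. 128. 217.] 
amber_clip 0.83 [276. 212. 297. 232.] amber_clip 0.82 [205. 187. 236. 213.] amber_clip 0.8 [153. 284. 188. 301.] amber_clip 0.71 [279. 166. 299. 191.] 
black_clip 0.8 [208. 123. 233. 154.] 
red_slide 0.75 [102. 139. 118. 168.] red_slide 0.71 [147. 189. 178. 219.] 
teal_insert 0.69 [335. 141. 378. 187.] teal_insert 0.21 [146. 188. 178. 220.] 
red_insert 0.78 [353. 188. 393. 237.] 
lilac_insert 0.72 [378. 128. 419. 174.] lilac_insert 0.57 [335. 140. 377. 187.] 
amber_insert 0.64 [393. 177. 434. 222.] 
{'clock': 0.6, 'qpos': array([ 1.08597489e+00,  2.75884447e-01,  1.50492189e+00, -3.98629189e-06,
        1.36070326e+00, -1.20996873e-01]), 'qd': array([ 0.00186187, -0.00293944, -0.00088924,  0.00025761, -0.00037993,
        0.00293266]), 'effort': array([-8.24095296e-04, -4.16394889e+01, -2.45983922e+01, -2.82931687e-04,
        3.31974688e-04,  1.23154820e-06]), 'position': array([0.20462686, 0.5373753 , 0.25632815]), 'ee_rot': array([-1.75415505e-05,  8.23362092e-01,  5.67516400e-01,  3.76916821e-05]), 'contact_force': array([ 0.0828298 ,  0.53355618, -0.17634842]), 'moment': array([-0.0808806 ,  0.08080276, -0.01978221]), 'width': 0.08571186870064901}
```

View pics/top1.png

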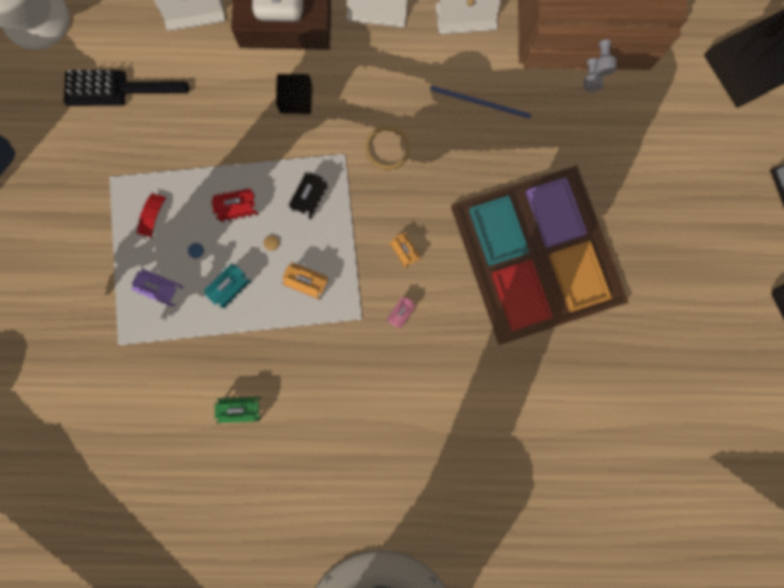

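View pics/sc1.png

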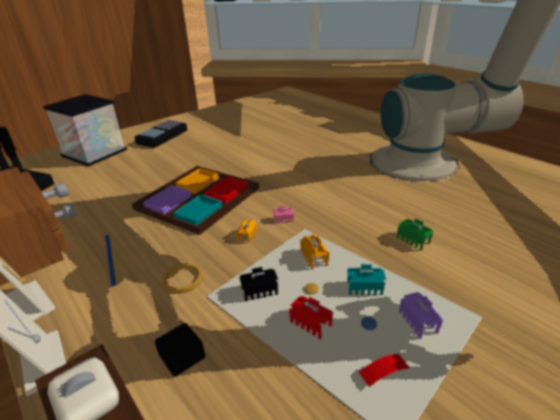

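Two orange clips look alike. The candidates for amber, in original top-view pixels, are large orange on the mat (218,200), small orange (288,178), green (170,292) and pink (286,222). By the description it is the large orange one at (218,200). For red, the candidates are the claw clip (166,148) and the slide (108,153), and I take the claw clip.

```bash
cat > fit.py <<'E'
from h import *
from scipy.optimize import minimize
def body(L=.06,W=.034,H=.045):
    a=[[sx*L/2,sy*W/2,z] for sx in(1,-1) for sy in(1,-1) for z in(0.0,.03)]
    b=[[sx*L/4,sy*W/4,H] for sx in(1,-1) for sy in(1,-1)]
    return np.array(a+b)
def place(B,x,y,a,z0):
    c,s=np.cos(a),np.sin(a); return B@np.array([[c,s,0],[-s,c,0],[0,0,1]])+[x,y,z0]
def hull(n,P,S=4):
    m=np.zeros((420*S,560*S),np.uint8); cv2.fillConvexPoly(m,cv2.convexHull((proj(n,P)*S+S/2).round().astype(np.int32)),1); return m
def fit(masks,B,x0,z0=.002,S=4):
    M={n:cv2.fillConvexPoly(np.zeros((420*S,560*S),np.uint8),cv2.convexHull((np.argwhere(m)[:,::-1]*S+S//2).astype(np.int32)),1) for n,m in masks.items()}
    def cost(p):
        c=0
        for n,m in M.items():
            h=hull(n,place(B,p[0]/100,p[1]/100,p[2],z0),S); c+=1-(h&m).sum()/(h|m).sum()
        return c/len(M)
    best=None
    for a in np.arange(0,np.pi,np.pi/6):
        q=[x0[0]*100,x0[1]*100,a]
        r=minimize(cost,q,method='Nelder-Mead',options=dict(initial_simplex=[q,[q[0]+1,q[1],a],[q[0],q[1]+1,a],[q[0],q[1],a+.3]],maxiter=60))
        if best is None or r.fun<best.fun: best=r
    p=best.x; return p[0]/100,p[1]/100,p[2]%np.pi,best.fun
E
cat > f1.py <<'E'
from fit import *
ims={n:manip.get_image(n) for n in('top','scene')}
seed={'teal_clip':(162,203),'red_clip':(166,148),'lilac_clip':(110,204),'amber_clip':(219,200)}
def near(n,thing,uv):
    rs=[r for r in manip.masks_of(thing,n)]
    rs=[r for r in rs if np.hypot(*(np.argwhere(r['pixels'])[:,::-1].mean(0)-uv))<20]
    return rs[0]['pixels'] if rs else None
for k,uv in seed.items():
    x0=ray('top',uv,.02)[0]; ms={}
    for n in ims:
        m=near(n,k,proj(n,x0)[0])
        if m is not None: ms[n]=m
    print(k,list(ms),'both',np.round(fit(ms,body(),x0),4), *[(n,np.round(fit({n:ms[n]},body(),x0),4)) for n in ms])
for k,uv in dict(teal_insert=(356,164),red_insert=(373,212),lilac_insert=(398,151),amber_insert=(414,200)).items():
    m=near('top',k,uv)
    if m is None: print(k,None);continue
    B=np.array([[a*.044,b*.03,z] for a in(1,-1) for b in(1,-1) for z in (0,.014)])
    print(k,np.round(fit({'top':m},B,ray('top',uv,.014)[0],.005),4))
E
python3 f1.py
```

```text
teal_clip ['top', 'scene'] both [0.4702 0.2237 2.3586 0.1186] ('top', array([0.4709, 0.2237, 2.3996, 0.0711])) ('scene', array([0.4672, 0.2223, 2.2558, 0.1106]))
red_clip ['top', 'scene'] both [0.5881 0.2164 1.7844 0.1559] ('top', array([0.5896, 0.2177, 1.7988, 0.1285])) ('scene', array([0.5851, 0.2139, 1.7188, 0.1073]))
lilac_clip ['top', 'scene'] both [0.4671 0.3234 1.177  0.1431] ('top', array([0.4673, 0.3235, 1.171 , 0.0564])) ('scene', array([0.4605, 0.32  , 1.0943, 0.0917]))
amber_clip ['top', 'scene'] both [0.4777 0.112  1.1511 0.166 ] ('top', array([0.4801, 0.1138, 1.1578, 0.1395])) ('scene', array([0.474 , 0.1095, 1.1308, 0.1066]))
teal_insert [ 0.5583 -0.1658  0.3121  0.027 ]
red_insert [ 0.4635 -0.1978  0.3309  0.0243]
lilac_insert [ 0.5875 -0.251   0.3305  0.047 ]
amber_insert [ 0.4928 -0.2832  0.3361  0.0331]
```

```bash
cat > go.py <<'E'
import sys
from h import *
from scipy.spatial.transform import Rotation as Ro
# go.py x y z theta [n]: rows (mm, deg) from here to the target, tool down with jaw axis at theta
def go(x,y,z,th,n=None):
    s=manip.get_state(); q=s['ee_rot']; R=Ro.from_quat([q[1],q[2],q[3],q[0]])
    X=R.as_matrix()[:,0]; cur=np.arctan2(X[1],X[0]); th=cur+(th-cur+np.pi/2)%np.pi-np.pi/2
    T=Ro.from_matrix(np.c_[[np.cos(th),np.sin(th),0],[np.sin(th),-np.cos(th),0],[0,0,-1]])
    rv=(R.inv()*T).as_rotvec(); d=np.array([x,y,z])-s['position']
    n=n or int(np.ceil(max(np.linalg.norm(d)/.040,np.degrees(np.linalg.norm(rv))/7)))
    print('t',round(s['clock'],2),'pos',np.round(s['position'],4),'th',round(cur,3),'F',np.round(s['contact_force'],1),'w',round(s['width'],4),'q6',round(s['qpos'][5],2))
    print('n',n,'rot/row',np.round(np.degrees(rv)/n,2),'total in tool mm',np.round(R.as_matrix().T@d*1000,1))
    for i in range(n):
        Ri=R*Ro.from_rotvec(rv*i/n); print(np.round(Ri.as_matrix().T@d/n*1000,1).tolist())
if __name__=='__main__':
    a=[float(v) for v in sys.argv[1:]]; go(*a[:4],int(a[4]) if len(a)>4 else None)
E
python3 go.py .47 .224 .20 .80
```

```text
t 1.3 pos [0.2046 0.5374 0.2563] th 1.207 F [-0.1  0.  -0.1] w 0.0854 q6 -0.12
n 11 rot/row [ 0.   -0.    2.12] total in tool mm [-198.4  359.5   56.3]
[-18.0, 32.7, 5.1]
[-16.8, 33.3, 5.1]
[-15.6, 33.9, 5.1]
[-14.3, 34.5, 5.1]
[-13.0, 35.0, 5.1]
[-11.7, 35.4, 5.1]
[-10.4, 35.9, 5.1]
[-9.1, 36.2, 5.1]
[-7.7, 36.5, 5.1]
[-6.4, 36.8, 5.1]
[-5.0, 37.0, 5.1]
```

Request:
{"op": "send_rows", "data": {"plan": [{"linear": [-0.018, 0.0327, 0.005], "delta_rot": [0, 0, 2.1], "fingers": 0.065}, {"linear": [-0.0168, 0.0333, 0.005], "delta_rot": [0, 0, 2.1], "fingers": 0.065}, {"linear": [-0.0156, 0.0339, 0.005], "delta_rot": [0, 0, 2.1], "fingers": 0.065}, {"linear": [-0.0143, 0.0345, 0.005], "delta_rot": [0, 0, 2.1], "fingers": 0.065}, {"linear": [-0.013, 0.035, 0.005], "delta_rot": [0, 0, 2.1], "fingers": 0.065}, {"linear": [-0.0117, 0.0354, 0.005], "delta_rot": [0, 0, 2.1], "fingers": 0.065}, {"linear": [-0.0104, 0.0359, 0.005], "delta_rot": [0, 0, 2.1], "fingers": 0.065}, {"linear": [-0.0091, 0.0362, 0.005], "delta_rot": [0, 0, 2.1], "fingers": 0.065}, {"linear": [-0.0077, 0.0365, 0.005], "delta_rot": [0, 0, 2.1], "fingers": 0.065}, {"linear": [-0.0064, 0.0368, 0.005], "delta_rot": [0, 0, 2.1], "fingers": 0.065}, {"linear": [-0.005, 0.037, 0.005], "delta_rot": [0, 0, 2.1], "fingers": 0.065}, {"linear": [0, 0, 0], "delta_rot": [0, 0, 0], "fingers": 0.065}], "force": 20}}

```text
clock: 2.3
position: [0.4805, 0.2142, 0.1987]
ee_rot: [-0.002, 0.922, 0.386, 0.005]
contact_force: [-0.3, -0.0, 0.7]
width: 0.0652
```

```bash
cat > look.py <<'E'
import sys
from fit import *
# look.py file thing x y z0 : wrist fit of clip
f=sys.argv[1]; save('wrist',f)
for a in sys.argv[2:]:
    k,x,y=a.split(','); x0=np.array([float(x),float(y),.02]); uv=proj('wrist',x0)[0]
    rs=sorted(manip.masks_of(k,'wrist'),key=lambda r:np.hypot(*(np.argwhere(r['pixels'])[:,::-1].mean(0)-uv)))
    if rs: print(k,'p',round(rs[0]['p'],2),'exp',uv.round(),'ext',np.round(rs[0]['extent']),'fit',np.round(fit({'wrist':rs[0]['pixels']},body(),x0,.002,2),4))
E
python3 go.py .47 .224 .20 .80; python3 look.py w1.png teal_clip,.47,.224 lilac_clip,.467,.323 amber_clip,.48,.114 red_clip,.589,.217
```

```text
t 2.3 pos [0.4805 0.2142 0.1987] th 0.793 F [-0.3 -0.   0.7] w 0.0652 q6 -0.51
n 1 rot/row [-0.02 -0.59 -0.38] total in tool mm [ -0.4 -14.3  -1.3]
[-0.4, -14.3, -1.3]
teal_clip p 0.61 exp [282. 176.] ext [260. 135. 306. 215.] fit [0.4666 0.2256 2.3927 0.0446]
lilac_clip p 0.59 exp [370.  88.] ext [326.  43. 416. 114.] fit [0.4609 0.3295 1.1817 0.046 ]
amber_clip p 0.87 exp [200. 275.] ext [156. 234. 231. 287.] fit [0.4743 0.1189 1.1946 0.2981]
red_clip p 0.87 exp [369. 281.] ext [335. 230. 412. 313.] fit [0.5836 0.2237 1.7656 0.1162]
```

View pics/w1.png

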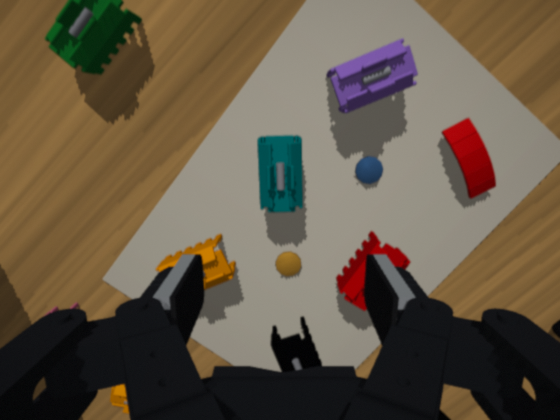

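```bash
python3 go.py .468 .2245 .085 .815 4
```

```text
t 2.55 pos [0.4755 0.2201 0.1996] th 0.801 F [ 0.4 -0.   0. ] w 0.065 q6 -0.51
n 4 rot/row [-0.07 -0.16 -0.2 ] total in tool mm [ -3.3  -7.9 114.6]
[-0.8, -2.0, 28.7]
[-0.7, -2.0, 28.7]
[-0.6, -2.0, 28.7]
[-0.6, -2.1, 28.7]
```

Request:
{"op": "send_rows", "data": {"plan": [{"linear": [-0.001, -0.002, 0.028], "delta_rot": [0, 0, -0.2], "fingers": 0.065}, {"linear": [-0.001, -0.002, 0.028], "delta_rot": [0, 0, -0.2], "fingers": 0.065}, {"linear": [-0.001, -0.002, 0.028], "delta_rot": [0, 0, -0.2], "fingers": 0.065}, {"linear": [-0.0005, -0.002, 0.015], "delta_rot": [0, 0, -0.2], "fingers": 0.065}, {"linear": [0, 0, 0.005], "delta_rot": [0, 0, 0], "fingers": 0.065}, {"linear": [0, 0, 0], "delta_rot": [0, 0, 0], "fingers": 0.065}]}}

```text
clock: 3.05
position: [0.4648, 0.2338, 0.0966]
ee_rot: [-0.005, 0.915, 0.404, 0.009]
contact_force: [0.1, -0.2, 0.4]
width: 0.0652
```

```bash
python3 look.py w2.png teal_clip,.468,.2245; python3 go.py .468 .2245 .036 .815 4
```

```text
teal_clip p 0.71 exp [273. 242.] ext [239. 194. 304. 312.] fit [0.4732 0.2204 2.3891 0.032 ]
t 3.15 pos [0.4661 0.2338 0.098 ] th 0.83 F [-0.2 -0.8 -0.2] w 0.0648 q6 -0.52
n 4 rot/row [-0.01 -0.34  0.22] total in tool mm [-7.   7.7 61.8]
[-1.8, 1.9, 15.5]
[-1.7, 1.9, 15.5]
[-1.6, 1.9, 15.5]
[-1.5, 1.9, 15.5]
```

View pics/w2.png

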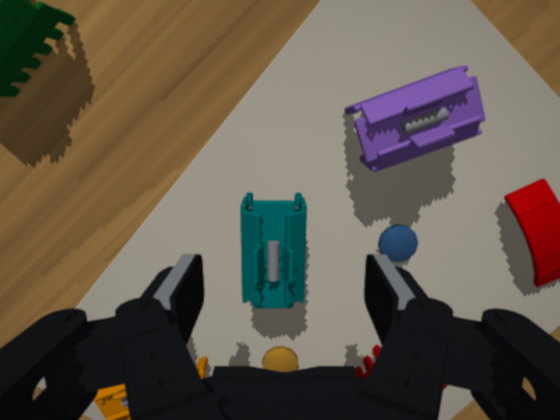

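```bash
python3 go.py .4715 .2225 .037 .815 5
```

```text
t 3.15 pos [0.4661 0.2338 0.098 ] th 0.83 F [-0.2 -0.8 -0.2] w 0.0648 q6 -0.52
n 5 rot/row [-0.   -0.27  0.17] total in tool mm [-6.1 11.6 60.8]
[-1.2, 2.3, 12.2]
[-1.2, 2.3, 12.2]
[-1.1, 2.3, 12.2]
[-1.0, 2.3, 12.2]
[-1.0, 2.3, 12.2]
```

Request:
{"op": "send_rows", "data": {"plan": [{"linear": [-0.003, 0.006, 0.008], "delta_rot": [0, -0.7, 0.4], "fingers": 0.065}, {"linear": [-0.002, 0.004, 0.008], "delta_rot": [0, -0.5, 0.3], "fingers": 0.065}, {"linear": [-0.001, 0.001, 0.005], "delta_rot": [0, -0.2, 0.2], "fingers": 0.065}, {"linear": [0, 0, 0.002], "delta_rot": [0, 0, 0], "fingers": 0.065}]}}

```text
clock: 3.48
position: [0.4743, 0.2227, 0.0775]
ee_rot: [0.001, 0.918, 0.396, 0.004]
contact_force: [-0.7, -0.2, -0.0]
width: 0.065
```

```bash
python3 go.py .4715 .2225 .037 .815 4
```

```text
t 3.48 pos [0.4743 0.2227 0.0775] th 0.815 F [-0.7 -0.2 -0. ] w 0.065 q6 -0.51
n 4 rot/row [ 0.07 -0.08 -0.01] total in tool mm [-2.3 -2.1 40.5]
[-0.6, -0.5, 10.1]
[-0.6, -0.5, 10.1]
[-0.6, -0.5, 10.1]
[-0.5, -0.5, 10.1]
```

Request:
{"op": "send_rows", "data": {"plan": [{"linear": [-0.001, -0.001, 0.012], "delta_rot": [0, -0.2, 0], "fingers": 0.065}, {"linear": [-0.001, -0.001, 0.012], "delta_rot": [0, 0, 0], "fingers": 0.065}, {"linear": [0, 0, 0.01], "delta_rot": [0, 0, 0], "fingers": 0.065}, {"linear": [0, 0, 0.005], "delta_rot": [0, 0, 0], "fingers": 0.065}, {"linear": [0, 0, 0.001], "delta_rot": [0, 0, 0], "fingers": 0.065}]}}

```text
clock: 3.9
position: [0.4744, 0.2217, 0.0362]
ee_rot: [0.002, 0.919, 0.395, 0.004]
contact_force: [0.7, -0.5, -0.6]
width: 0.0652
```

```bash
python3 go.py .4715 .2225 .037 .815 2
```

```text
t 3.9 pos [0.4744 0.2217 0.0362] th 0.811 F [ 0.7 -0.5 -0.6] w 0.0652 q6 -0.5
n 2 rot/row [ 0.2  -0.14 -0.11] total in tool mm [-1.4 -2.6 -0.8]
[-0.7, -1.3, -0.4]
[-0.7, -1.3, -0.4]
```

Request:
{"op": "send_rows", "data": {"plan": [{"linear": [-0.001, -0.002, -0.001], "delta_rot": [0.2, -0.1, 0], "fingers": 0.06}, {"linear": [0, 0, 0], "delta_rot": [0, 0, 0], "fingers": 0.045}, {"linear": [0, 0, 0], "delta_rot": [0, 0, 0], "fingers": 0.03}, {"linear": [0, 0, 0], "delta_rot": [0, 0, 0], "fingers": 0.025}, {"linear": [0, 0, 0], "delta_rot": [0, 0, 0], "fingers": 0.025}, {"linear": [0, 0, 0], "delta_rot": [0, 0, 0], "fingers": 0.025}], "force": 20}}

```text
clock: 4.4
position: [0.4735, 0.2225, 0.039]
ee_rot: [0.001, 0.919, 0.394, 0.004]
contact_force: [0.6, -0.2, -0.3]
width: 0.0335
```

```bash
python3 look.py w3.png teal_clip,.4715,.2225; python3 go.py .4715 .2225 .15 .815 4
```

```text
teal_clip p 0.57 exp [282. 270.] ext [235. 190. 334. 365.] fit [0.4731 0.2217 2.3834 0.0313]
t 4.5 pos [0.4734 0.2225 0.0389] th 0.81 F [ 1.1  0.  -0.4] w 0.0336 q6 -0.5
n 4 rot/row [ 0.06 -0.08 -0.06] total in tool mm [  -0.7   -0.9 -111.1]
[-0.2, -0.2, -27.8]
[-0.2, -0.3, -27.8]
[-0.3, -0.3, -27.8]
[-0.3, -0.3, -27.8]
```

View pics/w3.png

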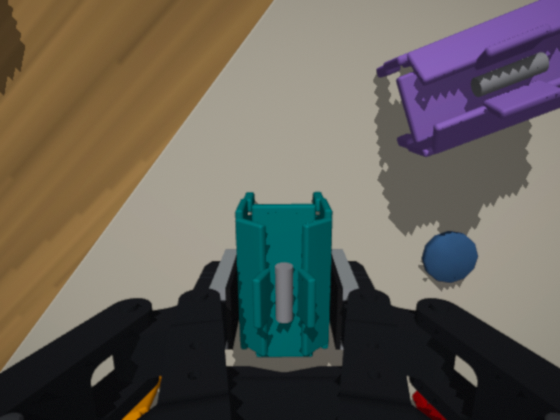

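Request:
{"op": "send_rows", "data": {"plan": [{"linear": [0, 0, -0.025], "delta_rot": [0, 0, 0], "fingers": 0.025}, {"linear": [0, 0, -0.03], "delta_rot": [0, 0, 0], "fingers": 0.025}, {"linear": [0, 0, -0.03], "delta_rot": [0, 0, 0], "fingers": 0.025}, {"linear": [0, 0, -0.01], "delta_rot": [0, 0, 0], "fingers": 0.025}, {"linear": [0, 0, 0], "delta_rot": [0, 0, 0], "fingers": 0.025}]}}

```text
clock: 4.92
position: [0.4711, 0.2219, 0.1361]
ee_rot: [0.001, 0.919, 0.394, 0.0]
contact_force: [0.6, 0.0, -0.7]
width: 0.0338
```

```bash
python3 go.py .558 -.166 .13 1.90 12
```

```text
t 4.92 pos [0.4711 0.2219 0.1361] th 0.811 F [ 0.6  0.  -0.7] w 0.0338 q6 -0.5
n 12 rot/row [ 0.01  0.   -5.2 ] total in tool mm [-221.3  330.3    6.5]
[-18.4, 27.5, 0.5]
[-20.9, 25.7, 0.5]
[-23.1, 23.7, 0.5]
[-25.2, 21.5, 0.5]
[-27.0, 19.2, 0.5]
[-28.6, 16.6, 0.5]
[-30.0, 14.0, 0.5]
[-31.2, 11.2, 0.5]
[-32.1, 8.3, 0.5]
[-32.7, 5.4, 0.5]
[-33.0, 2.4, 0.5]
[-33.1, -0.6, 0.5]
```

Request:
{"op": "send_rows", "data": {"plan": [{"linear": [-0.0184, 0.0275, 0], "delta_rot": [0, 0, -5.2], "fingers": 0.025}, {"linear": [-0.0209, 0.0257, 0], "delta_rot": [0, 0, -5.2], "fingers": 0.025}, {"linear": [-0.0231, 0.0237, 0], "delta_rot": [0, 0, -5.2], "fingers": 0.025}, {"linear": [-0.0252, 0.0215, 0], "delta_rot": [0, 0, -5.2], "fingers": 0.025}, {"linear": [-0.027, 0.0192, 0], "delta_rot": [0, 0, -5.2], "fingers": 0.025}, {"linear": [-0.0286, 0.0166, 0], "delta_rot": [0, 0, -5.2], "fingers": 0.025}, {"linear": [-0.03, 0.014, 0], "delta_rot": [0, 0, -5.2], "fingers": 0.025}, {"linear": [-0.0312, 0.0112, 0], "delta_rot": [0, 0, -5.2], "fingers": 0.025}, {"linear": [-0.0321, 0.0083, 0], "delta_rot": [0, 0, -5.2], "fingers": 0.025}, {"linear": [-0.0327, 0.0054, 0], "delta_rot": [0, 0, -5.2], "fingers": 0.025}, {"linear": [-0.025, 0.0024, 0], "delta_rot": [0, 0, -4], "fingers": 0.025}, {"linear": [-0.012, 0, 0], "delta_rot": [0, 0, -2], "fingers": 0.025}]}}

```text
clock: 5.92
position: [0.5594, -0.1467, 0.1258]
ee_rot: [-0.004, 0.589, 0.808, -0.0]
contact_force: [0.0, -0.0, -0.2]
width: 0.0339
```

```bash
python3 go.py .558 -.166 .09 1.90 4
```

```text
t 5.92 pos [ 0.5594 -0.1467  0.1258] th 1.882 F [ 0.  -0.  -0.2] w 0.0339 q6 -2.26
n 4 rot/row [-0.06 -0.09 -0.25] total in tool mm [-18.1  -7.1  35.7]
[-4.5, -1.8, 8.9]
[-4.5, -1.8, 8.9]
[-4.5, -1.8, 8.9]
[-4.5, -1.9, 8.9]
```

Request:
{"op": "send_rows", "data": {"plan": [{"linear": [-0.008, -0.003, 0.012], "delta_rot": [0, 0, -0.5], "fingers": 0.025}, {"linear": [-0.006, -0.003, 0.012], "delta_rot": [0, 0, -0.3], "fingers": 0.025}, {"linear": [-0.003, -0.001, 0.006], "delta_rot": [0, 0, -0.2], "fingers": 0.025}, {"linear": [0, 0, 0], "delta_rot": [0, 0, 0], "fingers": 0.025}]}}

```text
clock: 6.25
position: [0.5577, -0.1705, 0.0905]
ee_rot: [-0.005, 0.583, 0.812, -0.001]
contact_force: [0.5, 0.2, -1.1]
width: 0.0335
```

```bash
cat > ins.py <<'E'
import sys
from fit import *
f,thing,x,y,a=sys.argv[1],*sys.argv[2:]; save('wrist',f); x,y,a=float(x),float(y),float(a)
im=cv2.imread('pics/'+f)
for z in(.014,):
  for dx,dy in((.044,.03),(.04,.026)):
    P=place(np.array([[s*dx,t*dy,z] for s,t in((1,1),(1,-1),(-1,-1),(-1,1))]),x,y,a,.005)
    cv2.polylines(im,[(proj('wrist',P)).round().astype(np.int32)],True,(255,255,255),1)
cv2.imwrite('pics/'+f,im)
E
python3 ins.py w4.png teal_insert .558 -.166 .33; python3 go.py .558 -.166 .06 1.90 3
```

```text
t 6.3 pos [ 0.5577 -0.1701  0.0909] th 1.896 F [-0.6  0.7 -0.5] w 0.0338 q6 -2.31
n 3 rot/row [-0.13 -0.14 -0.07] total in tool mm [ 3.5  1.8 30.9]
[1.2, 0.6, 10.3]
[1.2, 0.6, 10.3]
[1.2, 0.6, 10.3]
```

View pics/w4.png

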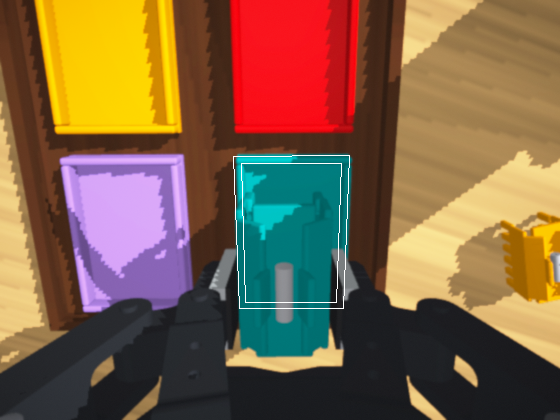

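Request:
{"op": "send_rows", "data": {"plan": [{"linear": [0.002, 0.001, 0.012], "delta_rot": [-0.2, -0.2, 0], "fingers": 0.025}, {"linear": [0.001, 0.001, 0.012], "delta_rot": [-0.2, -0.2, 0], "fingers": 0.025}, {"linear": [0, 0, 0.006], "delta_rot": [0, 0, 0], "fingers": 0.025}, {"linear": [0, 0, 0.002], "delta_rot": [0, 0, 0], "fingers": 0.025}]}}

```text
clock: 6.63
position: [0.5594, -0.1644, 0.0592]
ee_rot: [0.001, 0.583, 0.813, 0.001]
contact_force: [0.0, 1.1, -0.4]
width: 0.0336
```

```bash
python3 go.py .558 -.166 .048 1.90 3
```

```text
t 6.63 pos [ 0.5594 -0.1644  0.0592] th 1.898 F [ 0.   1.1 -0.4] w 0.0336 q6 -2.3
n 3 rot/row [ 0.05  0.01 -0.05] total in tool mm [-1.1 -1.9 11.2]
[-0.4, -0.6, 3.7]
[-0.4, -0.6, 3.7]
[-0.4, -0.6, 3.7]
```

Request:
{"op": "send_rows", "data": {"plan": [{"linear": [-0.0005, -0.001, 0.004], "delta_rot": [0, 0, 0], "fingers": 0.025}, {"linear": [-0.0005, -0.001, 0.003], "delta_rot": [0, 0, 0], "fingers": 0.025}, {"linear": [0, 0, 0.002], "delta_rot": [0, 0, 0], "fingers": 0.025}, {"linear": [0, 0, 0.001], "delta_rot": [0, 0, 0], "fingers": 0.025}]}}

```text
clock: 6.97
position: [0.5586, -0.1651, 0.0497]
ee_rot: [0.002, 0.582, 0.813, 0.001]
contact_force: [0.2, -0.4, -0.2]
width: 0.0334
```

Request:
{"op": "send_rows", "data": {"plan": [{"linear": [0, 0, 0.002], "delta_rot": [0, 0, 0], "fingers": 0.025}, {"linear": [0, 0, 0.001], "delta_rot": [0, 0, 0], "fingers": 0.025}]}}

```text
clock: 7.13
position: [0.559, -0.1653, 0.0471]
ee_rot: [0.002, 0.582, 0.813, 0.001]
contact_force: [0.2, -0.0, -0.9]
width: 0.0338
```

Request:
{"op": "send_rows", "data": {"plan": [{"linear": [0, 0, 0.0015], "delta_rot": [0, 0, 0], "fingers": 0.025}, {"linear": [0, 0, 0.001], "delta_rot": [0, 0, 0], "fingers": 0.025}]}}

```text
clock: 7.3
position: [0.5594, -0.1655, 0.0448]
ee_rot: [0.003, 0.582, 0.813, 0.002]
contact_force: [-1.9, 0.1, 9.9]
width: 0.0336
```

Request:
{"op": "send_rows", "data": {"plan": [{"linear": [0, 0, 0.0015], "delta_rot": [0, 0, 0], "fingers": 0.025}, {"linear": [0, 0, 0.001], "delta_rot": [0, 0, 0], "fingers": 0.025}]}}

```text
clock: 7.47
position: [0.5594, -0.1656, 0.0448]
ee_rot: [0.003, 0.582, 0.813, 0.002]
contact_force: [-0.4, 0.8, 4.3]
width: 0.0337
```

Request:
{"op": "send_rows", "data": {"plan": [{"linear": [0, 0, 0], "delta_rot": [0, 0, 0], "fingers": 0.05}, {"linear": [0, 0, 0], "delta_rot": [0, 0, 0], "fingers": 0.05}, {"linear": [0, 0, 0], "delta_rot": [0, 0, 0], "fingers": 0.05}, {"linear": [0, 0, -0.012], "delta_rot": [0, 0, 0], "fingers": 0.05}, {"linear": [0, 0, -0.03], "delta_rot": [0, 0, 0], "fingers": 0.055}, {"linear": [0, 0, -0.03], "delta_rot": [0, 0, 0], "fingers": 0.065}, {"linear": [0, 0, -0.01], "delta_rot": [0, 0, 0], "fingers": 0.065}]}}

```text
clock: 8.05
position: [0.5565, -0.1648, 0.1254]
ee_rot: [-0.002, 0.582, 0.813, 0.001]
contact_force: [0.9, -0.0, 0.8]
width: 0.0649
```

```bash
python3 look.py w5.png teal_clip,.559,-.1656; python3 go.py .590 .216 .13 .20 
```

```text
teal_clip p 0.67 exp [282. 217.] ext [250. 167. 309. 278.] fit [ 0.56   -0.1662  0.3354  0.0312]
t 8.15 pos [ 0.5564 -0.1647  0.1243] th 1.899 F [-0.1 -0.3 -0.5] w 0.0652 q6 -2.31
n 12 rot/row [ 0.01 -0.02 -6.89] total in tool mm [349.6 154.4  -4.7]
[29.1, 12.9, -0.4]
[27.4, 16.3, -0.4]
[25.2, 19.4, -0.4]
[22.7, 22.3, -0.4]
[19.9, 24.9, -0.4]
[16.7, 27.1, -0.4]
[13.4, 28.9, -0.4]
[9.8, 30.3, -0.5]
[6.1, 31.3, -0.5]
[2.3, 31.8, -0.5]
[-1.5, 31.8, -0.5]
[-5.3, 31.4, -0.5]
```

View pics/w5.png

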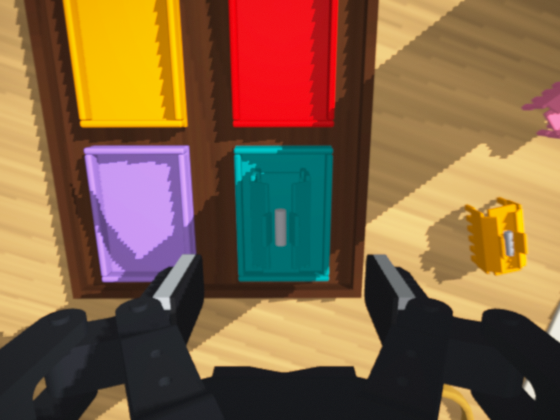

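```bash
sed -i 's|th=cur+(th-cur.*|b=np.arctan2(y,x); th=b+(th-b+np.pi/2)%np.pi-np.pi/2|' go.py; python3 go.py .590 .215 .14 .20 14
```

```text
t 8.15 pos [ 0.5564 -0.1647  0.1243] th 1.899 F [-0.1 -0.3 -0.5] w 0.0652 q6 -2.31
n 14 rot/row [-0.02 -0.01  6.95] total in tool mm [348.7 154.1 -14.7]
[24.9, 11.0, -1.0]
[26.1, 7.9, -1.0]
[26.8, 4.7, -1.1]
[27.2, 1.4, -1.1]
[27.2, -1.9, -1.1]
[26.7, -5.2, -1.1]
[25.9, -8.4, -1.1]
[24.7, -11.4, -1.1]
[23.2, -14.3, -1.1]
[21.2, -17.0, -1.1]
[19.0, -19.5, -1.1]
[16.5, -21.6, -1.1]
[13.8, -23.5, -1.1]
[10.8, -25.0, -1.1]
```

Request:
{"op": "send_rows", "data": {"plan": [{"linear": [0.0249, 0.011, -0.001], "delta_rot": [0, 0, 7], "fingers": 0.065}, {"linear": [0.0261, 0.0079, -0.001], "delta_rot": [0, 0, 7], "fingers": 0.065}, {"linear": [0.0268, 0.0047, -0.001], "delta_rot": [0, 0, 7], "fingers": 0.065}, {"linear": [0.0272, 0.0014, -0.001], "delta_rot": [0, 0, 7], "fingers": 0.065}, {"linear": [0.0272, -0.0019, -0.001], "delta_rot": [0, 0, 7], "fingers": 0.065}, {"linear": [0.0267, -0.0052, -0.001], "delta_rot": [0, 0, 7], "fingers": 0.065}, {"linear": [0.0259, -0.0084, -0.001], "delta_rot": [0, 0, 7], "fingers": 0.065}, {"linear": [0.0247, -0.0114, -0.001], "delta_rot": [0, 0, 7], "fingers": 0.065}, {"linear": [0.0232, -0.0143, -0.001], "delta_rot": [0, 0, 7], "fingers": 0.065}, {"linear": [0.0212, -0.017, -0.001], "delta_rot": [0, 0, 7], "fingers": 0.065}, {"linear": [0.019, -0.0195, -0.001], "delta_rot": [0, 0, 7], "fingers": 0.065}, {"linear": [0.0165, -0.0216, -0.001], "delta_rot": [0, 0, 7], "fingers": 0.065}]}}

```text
clock: 9.15
position: [0.5841, 0.1678, 0.1187]
ee_rot: [-0.003, 0.98, 0.196, -0.013]
contact_force: [0.3, -0.3, 0.8]
width: 0.0652
```

```bash
python3 go.py .590 .215 .13 .20 4
```

```text
t 9.15 pos [0.5841 0.1678 0.1187] th 0.396 F [ 0.3 -0.3  0.8] w 0.0652 q6 -0.24
n 4 rot/row [-0.12  0.36  2.8 ] total in tool mm [ 23.4 -41.4 -11.4]
[5.8, -10.3, -2.9]
[5.3, -10.6, -2.8]
[4.8, -10.9, -2.8]
[4.3, -11.1, -2.8]
```

Request:
{"op": "send_rows", "data": {"plan": [{"linear": [0.0075, -0.0135, -0.003], "delta_rot": [-0.2, 0.5, 4], "fingers": 0.065}, {"linear": [0.006, -0.012, -0.002], "delta_rot": [-0.1, 0.5, 3.5], "fingers": 0.065}, {"linear": [0.003, -0.007, -0.001], "delta_rot": [-0.1, 0.3, 2], "fingers": 0.065}, {"linear": [0.001, -0.002, 0], "delta_rot": [0, 0.1, 0.5], "fingers": 0.065}, {"linear": [0, 0, 0], "delta_rot": [0, 0, 0], "fingers": 0.065}]}}

```text
clock: 9.57
position: [0.5859, 0.2144, 0.1155]
ee_rot: [-0.001, 0.994, 0.108, -0.006]
contact_force: [-1.1, -0.6, -0.3]
width: 0.0648
```

```bash
python3 look.py w6.png red_clip,.59,.215; python3 go.py .590 .215 .075 .20 4
```

```text
red_clip p 0.65 exp [294. 218.] ext [260. 161. 320. 270.] fit [0.5878 0.2137 1.7882 0.0593]
t 9.67 pos [0.5858 0.2134 0.1158] th 0.215 F [0.2 0.3 0.3] w 0.065 q6 0.02
n 4 rot/row [-0.04  0.17  0.21] total in tool mm [ 4.9 -0.5 40.7]
[1.2, -0.1, 10.2]
[1.2, -0.1, 10.2]
[1.2, -0.2, 10.2]
[1.1, -0.2, 10.2]
```

View pics/w6.png

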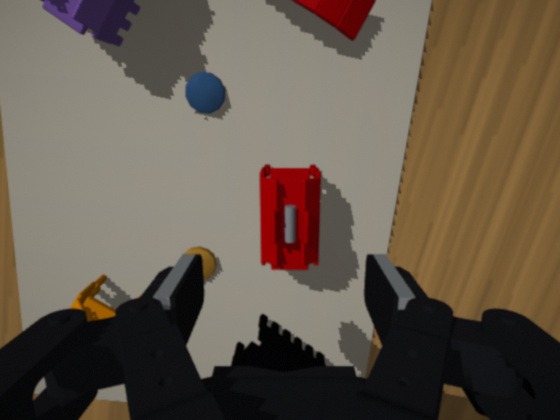

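Request:
{"op": "send_rows", "data": {"plan": [{"linear": [0.002, 0, 0.02], "delta_rot": [0, 0.3, 0], "fingers": 0.055}, {"linear": [0.001, 0, 0.024], "delta_rot": [0, 0.3, 0], "fingers": 0.055}, {"linear": [0, 0, 0.015], "delta_rot": [0, 0, 0], "fingers": 0.055}, {"linear": [0, 0, 0.006], "delta_rot": [0, 0, 0], "fingers": 0.055}, {"linear": [0, 0, 0.001], "delta_rot": [0, 0, 0], "fingers": 0.055}]}}

```text
clock: 10.08
position: [0.5899, 0.2098, 0.0479]
ee_rot: [-0.001, 0.994, 0.106, 0.0]
contact_force: [-0.3, 0.1, 0.3]
width: 0.0551
```

```bash
python3 go.py .589 .2135 .038 .215 2
```

```text
t 10.08 pos [0.5899 0.2098 0.0479] th 0.213 F [-0.3  0.1  0.3] w 0.0551 q6 0.02
n 2 rot/row [-0.05 -0.03 -0.05] total in tool mm [-0.1 -3.8  9.9]
[-0.1, -1.9, 4.9]
[-0.1, -1.9, 4.9]
```

Request:
{"op": "send_rows", "data": {"plan": [{"linear": [0, -0.002, 0.005], "delta_rot": [0, 0, 0], "fingers": 0.055}, {"linear": [0, -0.001, 0.003], "delta_rot": [0, 0, 0], "fingers": 0.055}, {"linear": [0, 0, 0], "delta_rot": [0, 0, 0], "fingers": 0.045}, {"linear": [0, 0, 0], "delta_rot": [0, 0, 0], "fingers": 0.03}, {"linear": [0, 0, 0], "delta_rot": [0, 0, 0], "fingers": 0.025}, {"linear": [0, 0, 0], "delta_rot": [0, 0, 0], "fingers": 0.025}, {"linear": [0, 0, 0], "delta_rot": [0, 0, 0], "fingers": 0.025}]}}

```text
clock: 10.67
position: [0.5914, 0.212, 0.0423]
ee_rot: [-0.001, 0.994, 0.106, 0.003]
contact_force: [0.5, 0.4, 0.1]
width: 0.0338
```

```bash
python3 look.py w7.png red_clip,.59,.2135; python3 go.py .589 .2135 .14 .215 2
```

```text
red_clip p 0.61 exp [282. 265.] ext [234. 180. 332. 345.] fit [0.5904 0.2152 1.7954 0.034 ]
t 10.77 pos [0.5913 0.212  0.0422] th 0.212 F [ 0.3 -0.8 -0.5] w 0.0336 q6 0.02
n 2 rot/row [-0.04 -0.16 -0.07] total in tool mm [ -1.4  -2.1 -97.8]
[-0.7, -1.0, -48.9]
[-0.8, -1.0, -48.9]
```

Request:
{"op": "send_rows", "data": {"plan": [{"linear": [0, 0, 0], "delta_rot": [0, 0, 0], "fingers": 0.05}, {"linear": [0, 0, 0], "delta_rot": [0, 0, 0], "fingers": 0.05}, {"linear": [0, -0.002, 0.004], "delta_rot": [0, -0.2, 0], "fingers": 0.05}, {"linear": [0, -0.001, 0.002], "delta_rot": [0, -0.1, 0], "fingers": 0.05}, {"linear": [0, 0, 0.001], "delta_rot": [0, 0, 0], "fingers": 0.045}, {"linear": [0, 0, 0], "delta_rot": [0, 0, 0], "fingers": 0.03}, {"linear": [0, 0, 0], "delta_rot": [0, 0, 0], "fingers": 0.025}, {"linear": [0, 0, 0], "delta_rot": [0, 0, 0], "fingers": 0.025}, {"linear": [0, 0, 0], "delta_rot": [0, 0, 0], "fingers": 0.025}, {"linear": [0, 0, 0], "delta_rot": [0, 0, 0], "fingers": 0.025}]}}

```text
clock: 11.6
position: [0.5909, 0.2155, 0.0349]
ee_rot: [-0.001, 0.994, 0.106, 0.0]
contact_force: [-0.2, -0.4, 0.2]
width: 0.034
```

```bash
python3 look.py w8.png red_clip,.59,.2135; python3 go.py .589 .2135 .14 .215 2
```

```text
red_clip p 0.6 exp [281. 281.] ext [234. 189. 333. 363.] fit [0.5903 0.2156 1.7893 0.0274]
t 11.7 pos [0.5909 0.2155 0.035 ] th 0.213 F [-0.1 -0.5 -0.1] w 0.0336 q6 0.02
n 2 rot/row [-0.04 -0.02 -0.06] total in tool mm [  -2.3    1.4 -105. ]
[-1.1, 0.7, -52.5]
[-1.1, 0.7, -52.5]
```

Request:
{"op": "send_rows", "data": {"plan": [{"linear": [0, 0, 0], "delta_rot": [0, 0, 0], "fingers": 0.045}, {"linear": [0, 0, 0], "delta_rot": [0, 0, 0], "fingers": 0.045}, {"linear": [0, 0, -0.003], "delta_rot": [0, 0, 0], "fingers": 0.045}, {"linear": [0, 0, -0.0005], "delta_rot": [0, 0, 0], "fingers": 0.045}, {"linear": [0, 0, 0], "delta_rot": [0, 0, 0], "fingers": 0.03}, {"linear": [0, 0, 0], "delta_rot": [0, 0, 0], "fingers": 0.025}, {"linear": [0, 0, 0], "delta_rot": [0, 0, 0], "fingers": 0.025}, {"linear": [0, 0, 0], "delta_rot": [0, 0, 0], "fingers": 0.025}, {"linear": [0, 0, 0], "delta_rot": [0, 0, 0], "fingers": 0.025}]}}

```text
clock: 12.45
position: [0.5908, 0.2154, 0.0386]
ee_rot: [-0.001, 0.994, 0.106, 0.0]
contact_force: [0.5, -0.8, 0.8]
width: 0.0334
```

Request:
{"op": "send_rows", "data": {"plan": [{"linear": [0, 0, -0.025], "delta_rot": [0, 0, 0], "fingers": 0.025}, {"linear": [0, 0, -0.03], "delta_rot": [0, 0, 0], "fingers": 0.025}, {"linear": [0, 0, -0.03], "delta_rot": [0, 0, 0], "fingers": 0.025}, {"linear": [0, 0, -0.01], "delta_rot": [0, 0, 0], "fingers": 0.025}, {"linear": [0, 0, 0], "delta_rot": [0, 0, 0], "fingers": 0.025}]}}

```text
clock: 12.87
position: [0.5888, 0.2147, 0.1338]
ee_rot: [-0.0, 0.994, 0.106, -0.004]
contact_force: [0.3, 0.2, -0.5]
width: 0.0336
```

```bash
python3 go.py .4635 -.1978 .13 1.90 14
```

```text
t 12.87 pos [0.5888 0.2147 0.1338] th 0.212 F [ 0.3  0.2 -0.5] w 0.0336 q6 0.02
n 14 rot/row [0.02 0.03 5.95] total in tool mm [-209.4  376.8    4.9]
[-15.0, 26.9, 0.3]
[-12.1, 28.3, 0.3]
[-9.1, 29.4, 0.3]
[-6.0, 30.2, 0.3]
[-2.8, 30.7, 0.3]
[0.4, 30.8, 0.3]
[3.6, 30.6, 0.3]
[6.7, 30.1, 0.3]
[9.8, 29.2, 0.3]
[12.8, 28.0, 0.3]
[15.6, 26.5, 0.3]
[18.3, 24.8, 0.3]
[20.7, 22.8, 0.3]
[23.0, 20.5, 0.3]
```

Request:
{"op": "send_rows", "data": {"plan": [{"linear": [-0.015, 0.0269, 0], "delta_rot": [0, 0, 6], "fingers": 0.025}, {"linear": [-0.0121, 0.0283, 0], "delta_rot": [0, 0, 6], "fingers": 0.025}, {"linear": [-0.0091, 0.0294, 0], "delta_rot": [0, 0, 6], "fingers": 0.025}, {"linear": [-0.006, 0.0302, 0], "delta_rot": [0, 0, 6], "fingers": 0.025}, {"linear": [-0.0028, 0.0307, 0], "delta_rot": [0, 0, 6], "fingers": 0.025}, {"linear": [0.0004, 0.0308, 0], "delta_rot": [0, 0, 6], "fingers": 0.025}, {"linear": [0.0036, 0.0306, 0], "delta_rot": [0, 0, 6], "fingers": 0.025}, {"linear": [0.0067, 0.0301, 0], "delta_rot": [0, 0, 6], "fingers": 0.025}, {"linear": [0.0098, 0.0292, 0], "delta_rot": [0, 0, 6], "fingers": 0.025}, {"linear": [0.0128, 0.028, 0], "delta_rot": [0, 0, 6], "fingers": 0.025}, {"linear": [0.0156, 0.0265, 0], "delta_rot": [0, 0, 6], "fingers": 0.025}, {"linear": [0.0183, 0.0248, 0], "delta_rot": [0, 0, 6], "fingers": 0.025}]}}

```text
clock: 13.87
position: [0.4617, -0.1421, 0.119]
ee_rot: [0.003, 0.854, -0.52, -0.011]
contact_force: [0.6, -0.1, 0.3]
width: 0.0337
```

```bash
python3 go.py .4635 -.1978 .11 1.90 5
```

```text
t 13.87 pos [ 0.4617 -0.1421  0.119 ] th -1.094 F [ 0.6 -0.1  0.3] w 0.0337 q6 0.66
n 5 rot/row [0.2  0.17 1.7 ] total in tool mm [50.4 23.8  8.6]
[10.1, 4.8, 1.7]
[10.2, 4.5, 1.7]
[10.3, 4.2, 1.7]
[10.5, 3.9, 1.8]
[10.6, 3.6, 1.8]
```

Request:
{"op": "send_rows", "data": {"plan": [{"linear": [0.015, 0.007, 0.002], "delta_rot": [0.3, 0.2, 2.5], "fingers": 0.025}, {"linear": [0.0135, 0.006, 0.002], "delta_rot": [0.3, 0.2, 2.5], "fingers": 0.025}, {"linear": [0.009, 0.004, 0.002], "delta_rot": [0.2, 0.2, 1.5], "fingers": 0.025}, {"linear": [0.004, 0.001, 0.002], "delta_rot": [0.1, 0.1, 0.5], "fingers": 0.025}, {"linear": [0, 0, 0], "delta_rot": [0, 0, 0], "fingers": 0.025}]}}

```text
clock: 14.28
position: [0.4563, -0.1934, 0.1044]
ee_rot: [0.001, 0.816, -0.578, -0.006]
contact_force: [-0.7, -0.2, -0.5]
width: 0.0334
```

```bash
python3 ins.py w9.png red_insert .4635 -.1978 .33; python3 go.py .4635 -.1978 .06 1.90 4
```

```text
t 14.33 pos [ 0.4562 -0.1928  0.1045] th -1.232 F [ 0.7  0.9 -1.4] w 0.0335 q6 0.69
n 4 rot/row [0.13 0.12 0.13] total in tool mm [ 7.5 -5.7 44.4]
[1.9, -1.4, 11.1]
[1.9, -1.4, 11.1]
[1.8, -1.4, 11.1]
[1.8, -1.4, 11.1]
```

View pics/w9.png

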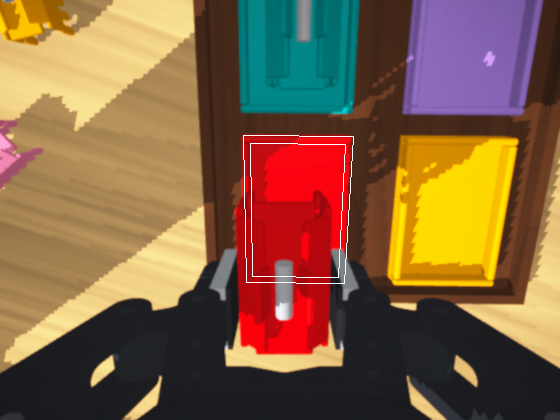

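Request:
{"op": "send_rows", "data": {"plan": [{"linear": [0.003, -0.002, 0.014], "delta_rot": [0.2, 0.2, 0.2], "fingers": 0.025}, {"linear": [0.002, -0.002, 0.014], "delta_rot": [0.2, 0.2, 0.2], "fingers": 0.025}, {"linear": [0.001, -0.001, 0.008], "delta_rot": [0, 0, 0], "fingers": 0.025}, {"linear": [0, 0, 0.003], "delta_rot": [0, 0, 0], "fingers": 0.025}]}}

```text
clock: 14.67
position: [0.464, -0.1934, 0.0645]
ee_rot: [-0.0, 0.816, -0.579, -0.001]
contact_force: [0.2, -0.0, -0.8]
width: 0.0335
```

```bash
python3 go.py .4635 -.1978 .046 1.90 4
```

```text
t 14.67 pos [ 0.464  -0.1934  0.0645] th -1.234 F [ 0.2 -0.  -0.8] w 0.0335 q6 0.7
n 4 rot/row [0.   0.02 0.11] total in tool mm [ 4.   2.  18.5]
[1.0, 0.5, 4.6]
[1.0, 0.5, 4.6]
[1.0, 0.5, 4.6]
[1.0, 0.5, 4.6]
```

Request:
{"op": "send_rows", "data": {"plan": [{"linear": [0.002, 0.001, 0.005], "delta_rot": [0, 0, 0.2], "fingers": 0.025}, {"linear": [0.001, 0.0005, 0.005], "delta_rot": [0, 0, 0.1], "fingers": 0.025}, {"linear": [0.0005, 0, 0.004], "delta_rot": [0, 0, 0], "fingers": 0.025}, {"linear": [0, 0, 0.002], "delta_rot": [0, 0, 0], "fingers": 0.025}]}}

```text
clock: 15.0
position: [0.4642, -0.1955, 0.0475]
ee_rot: [-0.001, 0.815, -0.579, -0.001]
contact_force: [-1.0, -1.1, -0.7]
width: 0.0336
```

Request:
{"op": "send_rows", "data": {"plan": [{"linear": [0, 0, 0.001], "delta_rot": [0, 0, 0], "fingers": 0.025}, {"linear": [0, 0, 0.001], "delta_rot": [0, 0, 0], "fingers": 0.025}]}}

```text
clock: 15.17
position: [0.4642, -0.1954, 0.0455]
ee_rot: [-0.001, 0.815, -0.579, -0.001]
contact_force: [-3.0, 2.3, 13.6]
width: 0.0337
```

Request:
{"op": "send_rows", "data": {"plan": [{"linear": [0, 0, 0.0015], "delta_rot": [0, 0, 0], "fingers": 0.025}, {"linear": [0, 0, 0.0005], "delta_rot": [0, 0, 0], "fingers": 0.025}]}}

```text
clock: 15.33
position: [0.4645, -0.1956, 0.0459]
ee_rot: [-0.001, 0.815, -0.579, -0.0]
contact_force: [-0.4, -0.3, -0.1]
width: 0.0334
```

```bash
python3 look.py w10.png red_clip,.4645,-.1955; python3 go.py .4635 -.1978 .046 1.90 4
```

```text
red_clip p 0.81 exp [282. 266.] ext [234. 190. 331. 357.] fit [ 0.4634 -0.1966  0.3553  0.087 ]
t 15.43 pos [ 0.4645 -0.1957  0.0455] th -1.236 F [-1.   1.5  6.4] w 0.0334 q6 0.7
n 4 rot/row [-0.01  0.02  0.08] total in tool mm [ 1.6  1.7 -0.5]
[0.4, 0.4, -0.1]
[0.4, 0.4, -0.1]
[0.4, 0.4, -0.1]
[0.4, 0.4, -0.1]
```

Request:
{"op": "send_rows", "data": {"plan": [{"linear": [0, 0, 0], "delta_rot": [0, 0, 0], "fingers": 0.05}, {"linear": [0, 0, 0], "delta_rot": [0, 0, 0], "fingers": 0.05}, {"linear": [0, 0, 0], "delta_rot": [0, 0, 0], "fingers": 0.05}, {"linear": [0, 0, -0.012], "delta_rot": [0, 0, 0], "fingers": 0.05}, {"linear": [0, 0, -0.03], "delta_rot": [0, 0, 0], "fingers": 0.055}, {"linear": [0, 0, -0.03], "delta_rot": [0, 0, 0], "fingers": 0.06}, {"linear": [0, 0, -0.01], "delta_rot": [0, 0, 0], "fingers": 0.06}]}}

```text
clock: 16.02
position: [0.462, -0.1946, 0.1263]
ee_rot: [-0.0, 0.815, -0.58, -0.006]
contact_force: [0.1, -0.4, -0.5]
width: 0.06
```

```bash
python3 look.py w11.png red_clip,.4645,-.1956; python3 go.py .467 .323 .14 2.75 16
```

```text
red_clip p 0.95 exp [286. 210.] ext [257. 159. 320. 265.] fit [ 0.4642 -0.1963  0.3364  0.0555]
t 16.12 pos [ 0.462  -0.1946  0.1252] th -1.237 F [-1.  -1.2 -0.1] w 0.0601 q6 0.7
n 16 rot/row [ 0.01  0.04 -3.03] total in tool mm [-487.4 -174.5  -11.4]
[-30.5, -10.9, -0.7]
[-29.8, -12.5, -0.7]
[-29.1, -14.1, -0.7]
[-28.4, -15.6, -0.8]
[-27.5, -17.1, -0.8]
[-26.6, -18.5, -0.8]
[-25.5, -19.9, -0.8]
[-24.5, -21.2, -0.8]
[-23.3, -22.4, -0.8]
[-22.1, -23.6, -0.9]
[-20.8, -24.8, -0.9]
[-19.5, -25.8, -0.9]
[-18.1, -26.8, -0.9]
[-16.6, -27.7, -0.9]
[-15.2, -28.6, -0.9]
[-13.6, -29.3, -0.9]
```

View pics/w11.png

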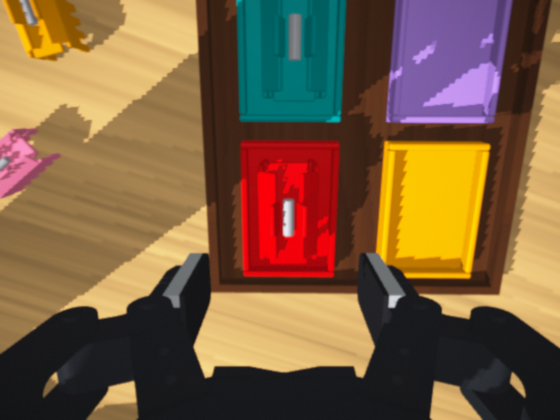

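Request:
{"op": "send_rows", "data": {"plan": [{"linear": [-0.0305, -0.0109, -0.001], "delta_rot": [0, 0, -3], "fingers": 0.06}, {"linear": [-0.0298, -0.0125, -0.001], "delta_rot": [0, 0, -3], "fingers": 0.06}, {"linear": [-0.0291, -0.0141, -0.001], "delta_rot": [0, 0, -3], "fingers": 0.06}, {"linear": [-0.0284, -0.0156, -0.001], "delta_rot": [0, 0, -3], "fingers": 0.06}, {"linear": [-0.0275, -0.0171, -0.001], "delta_rot": [0, 0, -3], "fingers": 0.06}, {"linear": [-0.0266, -0.0185, -0.001], "delta_rot": [0, 0, -3], "fingers": 0.06}, {"linear": [-0.0255, -0.0199, -0.001], "delta_rot": [0, 0, -3], "fingers": 0.06}, {"linear": [-0.0245, -0.0212, -0.001], "delta_rot": [0, 0, -3], "fingers": 0.06}, {"linear": [-0.0233, -0.0224, -0.001], "delta_rot": [0, 0, -3], "fingers": 0.06}, {"linear": [-0.0221, -0.0236, -0.001], "delta_rot": [0, 0, -3], "fingers": 0.06}, {"linear": [-0.0208, -0.0248, -0.001], "delta_rot": [0, 0, -3], "fingers": 0.06}, {"linear": [-0.0195, -0.0258, -0.001], "delta_rot": [0, 0, -3], "fingers": 0.06}]}}

```text
clock: 17.12
position: [0.4564, 0.2032, 0.1246]
ee_rot: [0.003, 0.957, -0.291, -0.014]
contact_force: [0.7, -0.7, -0.9]
width: 0.0601
```

```bash
python3 go.py .467 .323 .13 2.75 5
```

```text
t 17.12 pos [0.4564 0.2032 0.1246] th -0.591 F [ 0.7 -0.7 -0.9] w 0.0601 q6 0.86
n 5 rot/row [ 0.12  0.31 -2.29] total in tool mm [ -58.1 -105.3   -5.3]
[-11.6, -21.1, -1.1]
[-10.8, -21.5, -1.1]
[-9.9, -21.9, -1.1]
[-9.0, -22.3, -1.1]
[-8.1, -22.7, -1.1]
```

Request:
{"op": "send_rows", "data": {"plan": [{"linear": [-0.0136, -0.0251, -0.001], "delta_rot": [0.1, 0.3, -2.6], "fingers": 0.06}, {"linear": [-0.0128, -0.0255, -0.001], "delta_rot": [0.1, 0.3, -2.6], "fingers": 0.06}, {"linear": [-0.011, -0.022, -0.001], "delta_rot": [0.1, 0.3, -2.5], "fingers": 0.06}, {"linear": [-0.007, -0.016, -0.001], "delta_rot": [0.1, 0.3, -2], "fingers": 0.06}, {"linear": [-0.003, -0.008, 0], "delta_rot": [0, 0.2, -1], "fingers": 0.06}, {"linear": [0, -0.002, 0], "delta_rot": [0, 0.1, 0], "fingers": 0.06}, {"linear": [0, 0, 0], "delta_rot": [0, 0, 0], "fingers": 0.06}]}}

```text
clock: 17.7
position: [0.4578, 0.3225, 0.1177]
ee_rot: [0.005, 0.981, -0.192, -0.007]
contact_force: [0.1, -0.4, -0.2]
width: 0.0599
```

```bash
python3 look.py w12.png lilac_clip,.467,.321; python3 go.py .467 .321 .05 2.75 4
```

```text
lilac_clip p 0.65 exp [300. 210.] ext [269. 163. 329. 267.] fit [0.4643 0.3184 1.1777 0.0549]
t 17.8 pos [0.4578 0.3215 0.118 ] th -0.387 F [-0.5 -0.3 -0.4] w 0.0599 q6 0.87
n 4 rot/row [0.19 0.16 0.07] total in tool mm [ 9.5 -3.9 67.9]
[2.4, -1.0, 17.0]
[2.3, -0.9, 17.0]
[2.3, -0.9, 17.0]
[2.2, -0.8, 17.0]
```

View pics/w12.png

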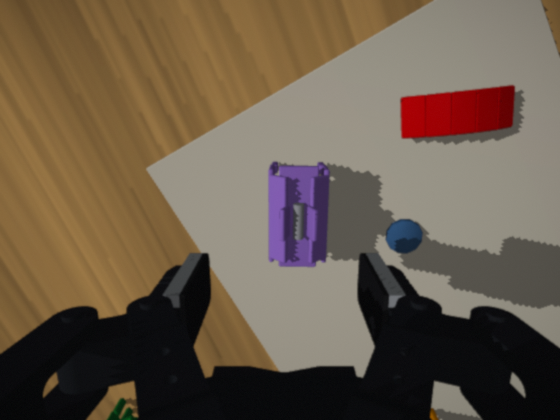

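Request:
{"op": "send_rows", "data": {"plan": [{"linear": [0.004, -0.001, 0.02], "delta_rot": [0.3, 0.3, 0.2], "fingers": 0.055}, {"linear": [0.003, -0.001, 0.024], "delta_rot": [0.3, 0.2, 0.1], "fingers": 0.055}, {"linear": [0.001, 0, 0.015], "delta_rot": [0.1, 0.1, 0], "fingers": 0.055}, {"linear": [0, 0, 0.006], "delta_rot": [0, 0, 0], "fingers": 0.055}, {"linear": [0, 0, 0.001], "delta_rot": [0, 0, 0], "fingers": 0.055}]}}

```text
clock: 18.22
position: [0.4676, 0.3141, 0.0514]
ee_rot: [0.0, 0.98, -0.199, 0.001]
contact_force: [-0.4, -1.0, 0.2]
width: 0.0553
```

```bash
python3 look.py w13.png lilac_clip,.466,.319;python3 go.py .466 .319 .0385 2.75 2
```

```text
lilac_clip p 0.59 exp [276. 251.] ext [224. 181. 312. 329.] fit [0.4646 0.3201 1.1779 0.0283]
t 18.32 pos [0.4682 0.3147 0.0525] th -0.4 F [ 1.2 -0.5  0.4] w 0.0552 q6 0.87
n 2 rot/row [-0.03 -0.1  -0.25] total in tool mm [-3.7 -3.  14. ]
[-1.9, -1.5, 7.0]
[-1.9, -1.5, 7.0]
```

Target (0.465, 0.320): from here about −5 mm in tool x, −3.5 mm in tool y, 14 mm down.

Request:
{"op": "send_rows", "data": {"plan": [{"linear": [-0.003, -0.002, 0.005], "delta_rot": [0, -0.1, -0.3], "fingers": 0.055}, {"linear": [-0.001, -0.001, 0.005], "delta_rot": [0, -0.1, -0.2], "fingers": 0.055}, {"linear": [0, -0.0005, 0.002], "delta_rot": [0, 0, 0], "fingers": 0.055}, {"linear": [0, 0, 0.0005], "delta_rot": [0, 0, 0], "fingers": 0.055}]}}

```text
clock: 18.65
position: [0.4679, 0.3206, 0.0422]
ee_rot: [-0.003, 0.981, -0.195, 0.002]
contact_force: [0.1, -0.1, -0.2]
width: 0.0552
```

```bash
python3 go.py .465 .32 .0385 2.75 2
```

```text
t 18.65 pos [0.4679 0.3206 0.0422] th -0.392 F [ 0.1 -0.1 -0.2] w 0.0552 q6 0.87
n 2 rot/row [-0.18 -0.11 -0.01] total in tool mm [-2.5  1.7  3.7]
[-1.2, 0.8, 1.9]
[-1.2, 0.8, 1.9]
```

Request:
{"op": "send_rows", "data": {"plan": [{"linear": [-0.002, 0, 0.003], "delta_rot": [-0.3, -0.2, 0], "fingers": 0.055}, {"linear": [0, 0, 0.001], "delta_rot": [0, 0, 0], "fingers": 0.055}, {"linear": [0, 0, 0], "delta_rot": [0, 0, 0], "fingers": 0.04}, {"linear": [0, 0, 0], "delta_rot": [0, 0, 0], "fingers": 0.025}, {"linear": [0, 0, 0], "delta_rot": [0, 0, 0], "fingers": 0.025}, {"linear": [0, 0, 0], "delta_rot": [0, 0, 0], "fingers": 0.025}, {"linear": [0, 0, 0], "delta_rot": [0, 0, 0], "fingers": 0.025}]}}

```text
clock: 19.23
position: [0.4661, 0.3223, 0.0386]
ee_rot: [-0.001, 0.981, -0.194, 0.001]
contact_force: [0.0, -0.2, -1.2]
width: 0.0338
```

```bash
python3 look.py w14.png lilac_clip,.466,.319;python3 go.py .465 .32 .0385 2.75 2
```

```text
lilac_clip p 0.91 exp [287. 279.] ext [235. 198. 332. 364.] fit [0.4648 0.3191 1.1788 0.0327]
t 19.33 pos [0.4661 0.3223 0.0385] th -0.391 F [-0.4  0.6 -0.4] w 0.0336 q6 0.87
n 2 rot/row [-0.04 -0.02  0.03] total in tool mm [-0.1  2.5  0. ]
[-0.1, 1.3, 0.0]
[-0.1, 1.3, 0.0]
```

Request:
{"op": "send_rows", "data": {"plan": [{"linear": [0, 0, -0.025], "delta_rot": [0, 0, 0], "fingers": 0.025}, {"linear": [0, 0, -0.03], "delta_rot": [0, 0, 0], "fingers": 0.025}, {"linear": [0, 0, -0.03], "delta_rot": [0, 0, 0], "fingers": 0.025}, {"linear": [0, 0, -0.015], "delta_rot": [0, 0, 0], "fingers": 0.025}, {"linear": [0, 0, 0], "delta_rot": [0, 0, 0], "fingers": 0.025}]}}

```text
clock: 19.75
position: [0.4644, 0.3211, 0.14]
ee_rot: [0.002, 0.981, -0.194, -0.002]
contact_force: [0.7, 0.9, -0.7]
width: 0.0334
```

```bash
python3 go.py .5907 -.2499 .145 1.90 18
```

```text
t 19.75 pos [0.4644 0.3211 0.14  ] th -0.391 F [ 0.7  0.9 -0.7] w 0.0334 q6 0.87
n 18 rot/row [0.02 0.01 2.71] total in tool mm [334.4 479.8  -4.3]
[18.6, 26.7, -0.2]
[19.8, 25.7, -0.2]
[21.0, 24.8, -0.3]
[22.2, 23.8, -0.3]
[23.3, 22.7, -0.3]
[24.3, 21.6, -0.3]
[25.3, 20.4, -0.3]
[26.2, 19.2, -0.3]
[27.1, 17.9, -0.3]
[27.9, 16.6, -0.3]
[28.7, 15.3, -0.3]
[29.4, 13.9, -0.3]
[30.0, 12.5, -0.3]
[30.5, 11.1, -0.3]
[31.0, 9.6, -0.3]
[31.5, 8.1, -0.3]
[31.8, 6.6, -0.3]
[32.1, 5.1, -0.3]
```

Request:
{"op": "send_rows", "data": {"plan": [{"linear": [0.0186, 0.0267, -0.001], "delta_rot": [0, 0, 2.7], "fingers": 0.025}, {"linear": [0.0198, 0.0257, -0.001], "delta_rot": [0, 0, 2.7], "fingers": 0.025}, {"linear": [0.021, 0.0248, -0.001], "delta_rot": [0, 0, 2.7], "fingers": 0.025}, {"linear": [0.0222, 0.0238, -0.001], "delta_rot": [0, 0, 2.7], "fingers": 0.025}, {"linear": [0.0233, 0.0227, -0.001], "delta_rot": [0, 0, 2.7], "fingers": 0.025}, {"linear": [0.0243, 0.0216, -0.001], "delta_rot": [0, 0, 2.7], "fingers": 0.025}, {"linear": [0.0253, 0.0204, -0.001], "delta_rot": [0, 0, 2.7], "fingers": 0.025}, {"linear": [0.0262, 0.0192, -0.001], "delta_rot": [0, 0, 2.7], "fingers": 0.025}, {"linear": [0.0271, 0.0179, -0.001], "delta_rot": [0, 0, 2.7], "fingers": 0.025}, {"linear": [0.0279, 0.0166, -0.001], "delta_rot": [0, 0, 2.7], "fingers": 0.025}, {"linear": [0.0287, 0.0153, -0.001], "delta_rot": [0, 0, 2.7], "fingers": 0.025}, {"linear": [0.0294, 0.0139, -0.001], "delta_rot": [0, 0, 2.7], "fingers": 0.025}]}}

```text
clock: 20.75
position: [0.5427, -0.0697, 0.1405]
ee_rot: [0.002, 0.884, -0.467, -0.008]
contact_force: [-0.6, -0.3, 0.7]
width: 0.0336
```

```bash
python3 go.py .5907 -.2499 .125 1.90 8
```

```text
t 20.75 pos [ 0.5427 -0.0697  0.1405] th -0.973 F [-0.6 -0.3  0.7] w 0.0336 q6 0.72
n 8 rot/row [0.09 0.07 1.93] total in tool mm [176.1  61.7  14.1]
[22.0, 7.7, 1.8]
[22.3, 7.0, 1.8]
[22.5, 6.2, 1.8]
[22.7, 5.5, 1.8]
[22.8, 4.7, 1.8]
[23.0, 3.9, 1.9]
[23.1, 3.2, 1.9]
[23.2, 2.4, 1.9]
```

Request:
{"op": "send_rows", "data": {"plan": [{"linear": [0.0265, 0.0092, 0.001], "delta_rot": [0.1, 0.1, 2.2], "fingers": 0.025}, {"linear": [0.0265, 0.0083, 0.001], "delta_rot": [0.1, 0.1, 2.2], "fingers": 0.025}, {"linear": [0.0265, 0.0073, 0.001], "delta_rot": [0.1, 0.1, 2.2], "fingers": 0.025}, {"linear": [0.0265, 0.0063, 0.001], "delta_rot": [0.1, 0.1, 2.2], "fingers": 0.025}, {"linear": [0.023, 0.0047, 0.001], "delta_rot": [0.1, 0.1, 2], "fingers": 0.025}, {"linear": [0.015, 0.0025, 0.001], "delta_rot": [0.1, 0.1, 1.5], "fingers": 0.025}, {"linear": [0.007, 0.001, 0.001], "delta_rot": [0.1, 0.1, 0.7], "fingers": 0.025}, {"linear": [0.002, 0, 0], "delta_rot": [0, 0, 0], "fingers": 0.025}, {"linear": [0, 0, 0], "delta_rot": [0, 0, 0], "fingers": 0.025}]}}

```text
clock: 21.5
position: [0.5784, -0.2369, 0.1207]
ee_rot: [0.002, 0.819, -0.574, -0.005]
contact_force: [-0.3, 0.4, -1.0]
width: 0.0337
```

```bash
python3 go.py .5907 -.2499 .06 1.90 5
```

```text
t 21.5 pos [ 0.5784 -0.2369  0.1207] th -1.222 F [-0.3  0.4 -1. ] w 0.0337 q6 0.72
n 5 rot/row [0.1  0.06 0.23] total in tool mm [16.7 -7.6 60.6]
[3.3, -1.5, 12.1]
[3.3, -1.5, 12.1]
[3.3, -1.5, 12.1]
[3.3, -1.5, 12.1]
[3.3, -1.5, 12.1]
```

Request:
{"op": "send_rows", "data": {"plan": [{"linear": [0.007, -0.003, 0.01], "delta_rot": [0.2, 0.2, 0.5], "fingers": 0.025}, {"linear": [0.005, -0.003, 0.01], "delta_rot": [0.2, 0.1, 0.4], "fingers": 0.025}, {"linear": [0.003, -0.001, 0.005], "delta_rot": [0.1, 0, 0.2], "fingers": 0.025}, {"linear": [0.001, 0, 0.002], "delta_rot": [0, 0, 0], "fingers": 0.025}]}}

```text
clock: 21.83
position: [0.5907, -0.246, 0.0913]
ee_rot: [-0.001, 0.814, -0.58, -0.001]
contact_force: [0.5, 0.5, 0.0]
width: 0.0336
```

```bash
python3 ins.py w15.png lilac_insert .5875 -.251 .33; python3 go.py .5907 -.2499 .06 1.90 3
```

```text
t 21.88 pos [ 0.5904 -0.2458  0.0909] th -1.238 F [-0.4  0.4 -0.4] w 0.0336 q6 0.73
n 3 rot/row [-0.    0.05  0.07] total in tool mm [ 4.1  1.1 30.9]
[1.4, 0.4, 10.3]
[1.4, 0.4, 10.3]
[1.3, 0.3, 10.3]
```

View pics/w15.png

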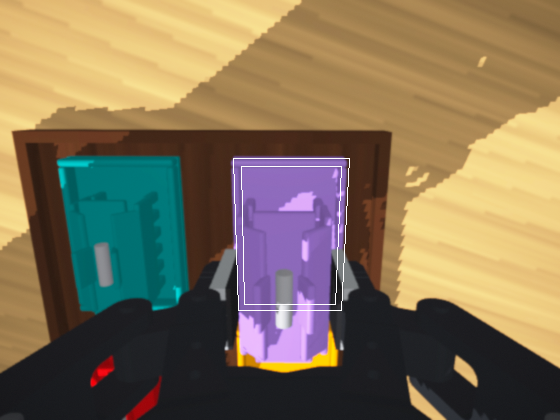

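Request:
{"op": "send_rows", "data": {"plan": [{"linear": [0.003, 0.001, 0.012], "delta_rot": [0, 0.1, 0.2], "fingers": 0.025}, {"linear": [0.001, 0, 0.012], "delta_rot": [0, 0, 0], "fingers": 0.025}, {"linear": [0, 0, 0.008], "delta_rot": [0, 0, 0], "fingers": 0.025}, {"linear": [0, 0, 0.004], "delta_rot": [0, 0, 0], "fingers": 0.025}]}}

```text
clock: 22.22
position: [0.5917, -0.2486, 0.0538]
ee_rot: [-0.001, 0.814, -0.581, 0.0]
contact_force: [0.0, -0.1, -0.1]
width: 0.0335
```

```bash
python3 go.py .5907 -.2499 .046 1.90 3
```

```text
t 22.22 pos [ 0.5917 -0.2486  0.0538] th -1.24 F [ 0.  -0.1 -0.1] w 0.0335 q6 0.73
n 3 rot/row [-0.03  0.01  0.04] total in tool mm [0.9 1.4 7.8]
[0.3, 0.5, 2.6]
[0.3, 0.5, 2.6]
[0.3, 0.5, 2.6]
```

Request:
{"op": "send_rows", "data": {"plan": [{"linear": [0.0005, 0.0005, 0.003], "delta_rot": [0, 0, 0], "fingers": 0.025}, {"linear": [0, 0.0005, 0.002], "delta_rot": [0, 0, 0], "fingers": 0.025}, {"linear": [0, 0, 0.001], "delta_rot": [0, 0, 0], "fingers": 0.025}]}}

```text
clock: 22.47
position: [0.5902, -0.2486, 0.0461]
ee_rot: [-0.001, 0.814, -0.581, -0.001]
contact_force: [0.0, 0.5, -1.3]
width: 0.0336
```

Request:
{"op": "send_rows", "data": {"plan": [{"linear": [0, 0, 0.001], "delta_rot": [0, 0, 0], "fingers": 0.025}, {"linear": [0, 0, 0.001], "delta_rot": [0, 0, 0], "fingers": 0.025}]}}

```text
clock: 22.63
position: [0.5903, -0.2486, 0.0455]
ee_rot: [-0.001, 0.814, -0.581, -0.001]
contact_force: [-2.2, 1.0, 6.4]
width: 0.0336
```

Contact at the same height as before, so I release.

Request:
{"op": "send_rows", "data": {"plan": [{"linear": [0, 0, 0.0005], "delta_rot": [0, 0, 0], "fingers": 0.025}, {"linear": [0, 0, 0], "delta_rot": [0, 0, 0], "fingers": 0.05}, {"linear": [0, 0, 0], "delta_rot": [0, 0, 0], "fingers": 0.05}, {"linear": [0, 0, 0], "delta_rot": [0, 0, 0], "fingers": 0.05}, {"linear": [0, 0, -0.012], "delta_rot": [0, 0, 0], "fingers": 0.05}, {"linear": [0, 0, -0.03], "delta_rot": [0, 0, 0], "fingers": 0.055}, {"linear": [0, 0, -0.03], "delta_rot": [0, 0, 0], "fingers": 0.06}, {"linear": [0, 0, -0.015], "delta_rot": [0, 0, 0], "fingers": 0.06}]}}

```text
clock: 23.3
position: [0.5884, -0.2479, 0.1337]
ee_rot: [-0.0, 0.814, -0.581, -0.004]
contact_force: [-0.1, 0.2, 0.5]
width: 0.0597
```

```bash
python3 look.py w16.png lilac_clip,.5875,-.25; python3 go.py .479 .112 .14 2.74 14
```

```text
lilac_clip p 0.84 exp [284. 213.] ext [258. 166. 317. 263.] fit [ 0.5883 -0.2511  0.3314  0.0444]
t 23.4 pos [ 0.5895 -0.2484  0.1344] th -1.239 F [ 0.8 -0.3  0.3] w 0.0599 q6 0.73
n 14 rot/row [-0.    0.02 -3.43] total in tool mm [-376.8  -12.8   -4.1]
[-26.9, -0.9, -0.3]
[-26.8, -2.5, -0.3]
[-26.6, -4.1, -0.3]
[-26.3, -5.7, -0.3]
[-25.9, -7.3, -0.3]
[-25.4, -8.8, -0.3]
[-24.9, -10.3, -0.3]
[-24.2, -11.8, -0.3]
[-23.5, -13.2, -0.4]
[-22.6, -14.6, -0.4]
[-21.7, -15.9, -0.4]
[-20.7, -17.2, -0.4]
[-19.7, -18.4, -0.4]
[-18.5, -19.5, -0.4]
```

Request:
{"op": "send_rows", "data": {"plan": [{"linear": [-0.0269, -0.0009, -0.001], "delta_rot": [0, 0, -3.4], "fingers": 0.06}, {"linear": [-0.0268, -0.0025, -0.001], "delta_rot": [0, 0, -3.4], "fingers": 0.06}, {"linear": [-0.0266, -0.0041, -0.001], "delta_rot": [0, 0, -3.4], "fingers": 0.06}, {"linear": [-0.0263, -0.0057, -0.001], "delta_rot": [0, 0, -3.4], "fingers": 0.06}, {"linear": [-0.0259, -0.0073, -0.001], "delta_rot": [0, 0, -3.4], "fingers": 0.06}, {"linear": [-0.0254, -0.0088, -0.001], "delta_rot": [0, 0, -3.4], "fingers": 0.06}, {"linear": [-0.0249, -0.0103, -0.001], "delta_rot": [0, 0, -3.4], "fingers": 0.06}, {"linear": [-0.0242, -0.0118, -0.001], "delta_rot": [0, 0, -3.4], "fingers": 0.06}, {"linear": [-0.0235, -0.0132, -0.001], "delta_rot": [0, 0, -3.4], "fingers": 0.06}, {"linear": [-0.0226, -0.0146, -0.001], "delta_rot": [0, 0, -3.4], "fingers": 0.06}, {"linear": [-0.0217, -0.0159, -0.001], "delta_rot": [0, 0, -3.4], "fingers": 0.06}, {"linear": [-0.0207, -0.0172, -0.001], "delta_rot": [0, 0, -3.4], "fingers": 0.06}]}}

```text
clock: 24.4
position: [0.4847, 0.0666, 0.142]
ee_rot: [0.0, 0.969, -0.249, -0.004]
contact_force: [0.8, 0.0, -0.5]
width: 0.0599
```

```bash
python3 go.py .478 .112 .125 2.74 5
```

```text
t 24.4 pos [0.4847 0.0666 0.142 ] th -0.503 F [ 0.8  0.  -0.5] w 0.0599 q6 0.5
n 5 rot/row [ 0.03  0.1  -1.16] total in tool mm [-27.6 -36.6  17.1]
[-5.5, -7.3, 3.4]
[-5.4, -7.4, 3.4]
[-5.2, -7.5, 3.4]
[-5.1, -7.6, 3.4]
[-4.9, -7.7, 3.4]
```

Request:
{"op": "send_rows", "data": {"plan": [{"linear": [-0.008, -0.0115, 0.004], "delta_rot": [0, 0.2, -1.8], "fingers": 0.06}, {"linear": [-0.007, -0.0105, 0.004], "delta_rot": [0, 0.2, -1.6], "fingers": 0.06}, {"linear": [-0.004, -0.006, 0.003], "delta_rot": [0, 0.1, -1], "fingers": 0.06}, {"linear": [-0.001, -0.002, 0.002], "delta_rot": [0, 0, -0.4], "fingers": 0.06}, {"linear": [0, 0, 0], "delta_rot": [0, 0, 0], "fingers": 0.06}]}}

```text
clock: 24.82
position: [0.4747, 0.1088, 0.1267]
ee_rot: [0.001, 0.979, -0.202, -0.003]
contact_force: [-0.3, -0.4, -0.2]
width: 0.0601
```

```bash
python3 look.py w17.png amber_clip,.479,.112; python3 go.py .479 .112 .05 2.74 4
```

```text
amber_clip p 0.92 exp [288. 204.] ext [257. 160. 314. 258.] fit [0.4775 0.1099 1.1933 0.0444]
t 24.92 pos [0.4753 0.1081 0.1271] th -0.408 F [-0.   0.3  0.3] w 0.06 q6 0.49
n 4 rot/row [ 0.05  0.07 -0.09] total in tool mm [ 2.3 -5.3 77. ]
[0.6, -1.3, 19.3]
[0.5, -1.3, 19.3]
[0.5, -1.3, 19.3]
[0.5, -1.3, 19.3]
```

View pics/w17.png

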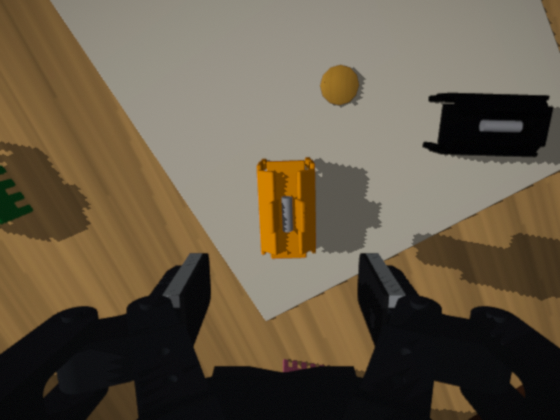

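Request:
{"op": "send_rows", "data": {"plan": [{"linear": [0.001, -0.002, 0.02], "delta_rot": [0.1, 0.1, -0.8], "fingers": 0.055}, {"linear": [0.001, -0.002, 0.026], "delta_rot": [0.1, 0.1, -0.6], "fingers": 0.055}, {"linear": [0, -0.001, 0.018], "delta_rot": [0, 0, -0.2], "fingers": 0.055}, {"linear": [0, 0, 0.007], "delta_rot": [0, 0, 0], "fingers": 0.055}, {"linear": [0, 0, 0.001], "delta_rot": [0, 0, 0], "fingers": 0.055}]}}

```text
clock: 25.33
position: [0.4842, 0.1079, 0.055]
ee_rot: [-0.001, 0.981, -0.191, 0.004]
contact_force: [-0.1, 0.2, -1.0]
width: 0.0548
```

```bash
python3 look.py w18.png amber_clip,.479,.111; python3 go.py .479 .111 .0385 -.38 2
```

```text
amber_clip p 0.62 exp [269. 255.] ext [218. 184. 305. 333.] fit [0.4771 0.11   1.2005 0.0214]
t 25.43 pos [0.4848 0.1082 0.0562] th -0.385 F [-0.5  0.3  0.6] w 0.055 q6 0.47
n 2 rot/row [-0.1  -0.25 -0.14] total in tool mm [-6.6 -0.4 17.6]
[-3.3, -0.2, 8.8]
[-3.3, -0.2, 8.8]
```

Request:
{"op": "send_rows", "data": {"plan": [{"linear": [-0.004, 0.0005, 0.003], "delta_rot": [-0.1, -0.3, -0.3], "fingers": 0.06}, {"linear": [-0.002, 0, 0.005], "delta_rot": [-0.1, -0.2, -0.2], "fingers": 0.06}, {"linear": [-0.001, 0, 0.004], "delta_rot": [0, 0, 0], "fingers": 0.06}, {"linear": [0, 0, 0.002], "delta_rot": [0, 0, 0], "fingers": 0.06}]}}

```text
clock: 25.77
position: [0.4805, 0.1101, 0.0446]
ee_rot: [-0.001, 0.982, -0.187, 0.003]
contact_force: [-1.0, -0.4, 0.6]
width: 0.0599
```

```bash
python3 go.py .4775 .110 .0385 -.375 2
```

```text
t 25.77 pos [0.4805 0.1101 0.0446] th -0.377 F [-1.  -0.4  0.6] w 0.0599 q6 0.46
n 2 rot/row [-0.08 -0.17 -0.05] total in tool mm [-2.8  1.2  6.1]
[-1.4, 0.6, 3.0]
[-1.4, 0.6, 3.0]
```

Request:
{"op": "send_rows", "data": {"plan": [{"linear": [-0.002, 0.001, 0.004], "delta_rot": [-0.1, -0.2, 0], "fingers": 0.055}, {"linear": [0, 0, 0.002], "delta_rot": [0, 0, 0], "fingers": 0.055}, {"linear": [0, 0, 0], "delta_rot": [0, 0, 0], "fingers": 0.055}]}}

```text
clock: 26.02
position: [0.4781, 0.1101, 0.0382]
ee_rot: [-0.0, 0.982, -0.187, 0.001]
contact_force: [0.3, -0.1, -0.3]
width: 0.0553
```

Request:
{"op": "send_rows", "data": {"plan": [{"linear": [0, 0, 0], "delta_rot": [0, 0, 0], "fingers": 0.04}, {"linear": [0, 0, 0], "delta_rot": [0, 0, 0], "fingers": 0.025}, {"linear": [0, 0, 0], "delta_rot": [0, 0, 0], "fingers": 0.025}, {"linear": [0, 0, 0], "delta_rot": [0, 0, 0], "fingers": 0.025}, {"linear": [0, 0, 0], "delta_rot": [0, 0, 0], "fingers": 0.025}, {"linear": [0, 0, 0], "delta_rot": [0, 0, 0], "fingers": 0.025}]}}

```text
clock: 26.52
position: [0.4784, 0.1102, 0.0384]
ee_rot: [-0.0, 0.982, -0.187, 0.002]
contact_force: [-0.9, -1.1, -0.3]
width: 0.0335
```

```bash
python3 look.py w19.png amber_clip,.4775,.110;python3 go.py .4775 .11 .14 -.375 2
```

```text
t 26.62 pos [0.4783 0.1102 0.0384] th -0.376 F [-0.9 -0.8 -0.9] w 0.0337 q6 0.46
n 2 rot/row [-0.04 -0.09 -0.03] total in tool mm [  -0.4    0.4 -101.6]
[-0.2, 0.2, -50.8]
[-0.3, 0.2, -50.8]
```

Request:
{"op": "send_rows", "data": {"plan": [{"linear": [0, 0, -0.025], "delta_rot": [0, 0, 0], "fingers": 0.025}, {"linear": [0, 0, -0.03], "delta_rot": [0, 0, 0], "fingers": 0.025}, {"linear": [0, 0, -0.03], "delta_rot": [0, 0, 0], "fingers": 0.025}, {"linear": [0, 0, -0.015], "delta_rot": [0, 0, 0], "fingers": 0.025}, {"linear": [0, 0, 0], "delta_rot": [0, 0, 0], "fingers": 0.025}]}}

```text
clock: 27.03
position: [0.4763, 0.11, 0.1404]
ee_rot: [0.001, 0.982, -0.187, -0.002]
contact_force: [0.5, -0.1, -0.8]
width: 0.0337
```

```bash
python3 look.py w20.png amber_clip,.477,.110; python3 go.py .4928 -.2832 .145 1.90 13
```

```text
amber_clip p 0.94 exp [286. 206.] ext [236. 191. 333. 357.] fit [0.4673 0.0946 2.7338 0.6176]
t 27.13 pos [0.4747 0.1098 0.1378] th -0.376 F [-0.  -0.7 -1. ] w 0.0335 q6 0.46
n 13 rot/row [0.03 0.02 3.81] total in tool mm [161.2 358.9  -7. ]
[12.4, 27.6, -0.5]
[14.2, 26.7, -0.5]
[16.0, 25.7, -0.6]
[17.6, 24.6, -0.6]
[19.2, 23.4, -0.6]
[20.7, 22.0, -0.6]
[22.2, 20.6, -0.6]
[23.5, 19.1, -0.6]
[24.7, 17.5, -0.6]
[25.8, 15.8, -0.6]
[26.8, 14.1, -0.6]
[27.7, 12.2, -0.6]
[28.4, 10.4, -0.6]
```

Request:
{"op": "send_rows", "data": {"plan": [{"linear": [0.0124, 0.0276, -0.001], "delta_rot": [0, 0, 3.8], "fingers": 0.025}, {"linear": [0.0142, 0.0267, -0.001], "delta_rot": [0, 0, 3.8], "fingers": 0.025}, {"linear": [0.016, 0.0257, -0.001], "delta_rot": [0, 0, 3.8], "fingers": 0.025}, {"linear": [0.0176, 0.0246, -0.001], "delta_rot": [0, 0, 3.8], "fingers": 0.025}, {"linear": [0.0192, 0.0234, -0.001], "delta_rot": [0, 0, 3.8], "fingers": 0.025}, {"linear": [0.0207, 0.022, -0.001], "delta_rot": [0, 0, 3.8], "fingers": 0.025}, {"linear": [0.0222, 0.0206, -0.001], "delta_rot": [0, 0, 3.8], "fingers": 0.025}, {"linear": [0.0235, 0.0191, -0.001], "delta_rot": [0, 0, 3.8], "fingers": 0.025}, {"linear": [0.0247, 0.0175, -0.001], "delta_rot": [0, 0, 3.8], "fingers": 0.025}, {"linear": [0.0258, 0.0158, -0.001], "delta_rot": [0, 0, 3.8], "fingers": 0.025}, {"linear": [0.0268, 0.0141, 0], "delta_rot": [0, 0, 3.8], "fingers": 0.025}, {"linear": [0.02, 0.008, 0], "delta_rot": [0, 0, 3], "fingers": 0.025}]}}

```text
clock: 28.13
position: [0.4749, -0.2511, 0.1233]
ee_rot: [0.006, 0.829, -0.559, -0.023]
contact_force: [-0.2, 0.0, -0.4]
width: 0.0337
```

```bash
python3 go.py .4928 -.2832 .12 1.90 5
```

```text
t 28.13 pos [ 0.4749 -0.2511  0.1233] th -1.188 F [-0.2  0.  -0.4] w 0.0337 q6 0.59
n 5 rot/row [0.42 0.34 0.62] total in tool mm [36.6 -4.6  2. ]
[7.3, -0.9, 0.4]
[7.3, -1.0, 0.4]
[7.3, -1.1, 0.5]
[7.3, -1.2, 0.5]
[7.3, -1.2, 0.6]
```

Request:
{"op": "send_rows", "data": {"plan": [{"linear": [0.011, -0.002, 0.002], "delta_rot": [0.8, 0.6, 1], "fingers": 0.025}, {"linear": [0.01, -0.002, 0.003], "delta_rot": [0.7, 0.5, 0.9], "fingers": 0.025}, {"linear": [0.006, -0.001, 0.004], "delta_rot": [0.4, 0.3, 0.6], "fingers": 0.025}, {"linear": [0.003, 0, 0.004], "delta_rot": [0.1, 0.1, 0.2], "fingers": 0.025}, {"linear": [0, 0, 0], "delta_rot": [0, 0, 0], "fingers": 0.025}]}}

```text
clock: 28.55
position: [0.4884, -0.2794, 0.1009]
ee_rot: [-0.001, 0.813, -0.582, -0.006]
contact_force: [-0.8, 0.3, -0.1]
width: 0.0337
```

```bash
python3 go.py .4928 -.2832 .06 1.90 5
```

```text
t 28.55 pos [ 0.4884 -0.2794  0.1009] th -1.242 F [-0.8  0.3 -0.1] w 0.0337 q6 0.6
n 5 rot/row [0.05 0.13 0.  ] total in tool mm [ 5.5 -3.1 40.9]
[1.1, -0.6, 8.2]
[1.1, -0.6, 8.2]
[1.1, -0.6, 8.2]
[1.0, -0.6, 8.2]
[1.0, -0.6, 8.2]
```

Request:
{"op": "send_rows", "data": {"plan": [{"linear": [0.003, -0.001, 0.012], "delta_rot": [0.1, 0.3, 0], "fingers": 0.025}, {"linear": [0.002, -0.001, 0.012], "delta_rot": [0.1, 0.2, 0], "fingers": 0.025}, {"linear": [0, 0, 0.006], "delta_rot": [0, 0, 0], "fingers": 0.025}, {"linear": [0, 0, 0.002], "delta_rot": [0, 0, 0], "fingers": 0.025}]}}

```text
clock: 28.88
position: [0.4918, -0.2781, 0.0675]
ee_rot: [-0.001, 0.815, -0.579, -0.002]
contact_force: [-0.9, 0.3, -0.8]
width: 0.0339
```

```bash
python3 ins.py w21.png amber_insert .4928 -.2832 .33; python3 go.py .4928 -.2832 .046 1.90 4
```

```text
t 28.93 pos [ 0.4916 -0.278   0.0674] th -1.236 F [-0.5  0.6 -0.8] w 0.034 q6 0.59
n 4 rot/row [0.01 0.08 0.08] total in tool mm [ 5.4  0.6 21.4]
[1.4, 0.1, 5.3]
[1.4, 0.1, 5.4]
[1.3, 0.1, 5.4]
[1.3, 0.1, 5.4]
```

View pics/w21.png

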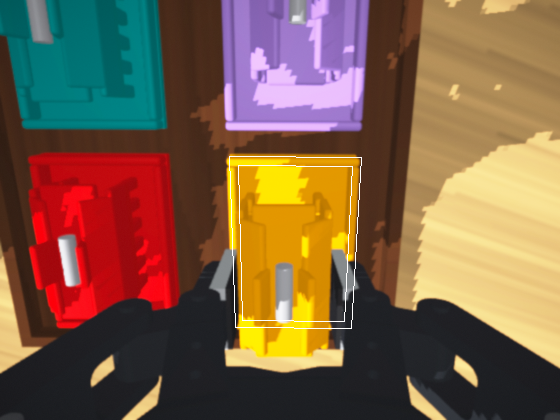

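Request:
{"op": "send_rows", "data": {"plan": [{"linear": [0.003, 0, 0.005], "delta_rot": [0, 0.1, 0.2], "fingers": 0.025}, {"linear": [0.0015, 0, 0.005], "delta_rot": [0, 0.1, 0.1], "fingers": 0.025}, {"linear": [0.0005, 0, 0.003], "delta_rot": [0, 0, 0], "fingers": 0.025}, {"linear": [0, 0, 0.001], "delta_rot": [0, 0, 0], "fingers": 0.025}]}}

```text
clock: 29.27
position: [0.4943, -0.2821, 0.0538]
ee_rot: [-0.0, 0.814, -0.581, 0.0]
contact_force: [-0.4, -0.4, -0.2]
width: 0.0339
```

```bash
python3 go.py .4928 -.2832 .0455 1.90 4
```

```text
t 29.27 pos [ 0.4943 -0.2821  0.0538] th -1.239 F [-0.4 -0.4 -0.2] w 0.0339 q6 0.6
n 4 rot/row [-0.01 -0.    0.03] total in tool mm [0.5 1.8 8.3]
[0.1, 0.4, 2.1]
[0.1, 0.4, 2.1]
[0.1, 0.4, 2.1]
[0.1, 0.4, 2.1]
```

Request:
{"op": "send_rows", "data": {"plan": [{"linear": [0, 0.0005, 0.003], "delta_rot": [0, 0, 0], "fingers": 0.025}, {"linear": [0, 0.0005, 0.002], "delta_rot": [0, 0, 0], "fingers": 0.025}, {"linear": [0, 0, 0.001], "delta_rot": [0, 0, 0], "fingers": 0.025}]}}

```text
clock: 29.52
position: [0.4936, -0.2828, 0.0476]
ee_rot: [-0.0, 0.814, -0.581, 0.001]
contact_force: [-0.4, 0.5, -0.4]
width: 0.0336
```

Request:
{"op": "send_rows", "data": {"plan": [{"linear": [0, 0, 0.001], "delta_rot": [0, 0, 0], "fingers": 0.025}, {"linear": [0, 0, 0.001], "delta_rot": [0, 0, 0], "fingers": 0.025}]}}

```text
clock: 29.68
position: [0.4935, -0.283, 0.0455]
ee_rot: [-0.0, 0.814, -0.581, 0.001]
contact_force: [-0.2, -0.2, -1.0]
width: 0.0338
```

Request:
{"op": "send_rows", "data": {"plan": [{"linear": [0, 0, 0.001], "delta_rot": [0, 0, 0], "fingers": 0.025}, {"linear": [0, 0, 0.0005], "delta_rot": [0, 0, 0], "fingers": 0.025}]}}

```text
clock: 29.85
position: [0.4936, -0.283, 0.0452]
ee_rot: [-0.0, 0.814, -0.581, 0.001]
contact_force: [-1.8, 0.2, 2.8]
width: 0.0338
```

Request:
{"op": "send_rows", "data": {"plan": [{"linear": [0, 0, 0], "delta_rot": [0, 0, 0], "fingers": 0.05}, {"linear": [0, 0, 0], "delta_rot": [0, 0, 0], "fingers": 0.05}, {"linear": [0, 0, 0], "delta_rot": [0, 0, 0], "fingers": 0.05}, {"linear": [0, 0, -0.012], "delta_rot": [0, 0, 0], "fingers": 0.05}, {"linear": [0, 0, -0.03], "delta_rot": [0, 0, 0], "fingers": 0.055}, {"linear": [0, 0, -0.035], "delta_rot": [0, 0, 0], "fingers": 0.06}, {"linear": [0, 0, -0.035], "delta_rot": [0, 0, 0], "fingers": 0.06}, {"linear": [0, 0.015, -0.035], "delta_rot": [0, 0, 0], "fingers": 0.06}, {"linear": [0, 0.02, -0.02], "delta_rot": [0, 0, 0], "fingers": 0.06}, {"linear": [0, 0.015, 0], "delta_rot": [0, 0, 0], "fingers": 0.06}, {"linear": [0, 0, 0], "delta_rot": [0, 0, 0], "fingers": 0.06}]}}

```text
clock: 30.77
position: [0.445, -0.2995, 0.218]
ee_rot: [0.0, 0.815, -0.58, -0.001]
contact_force: [-0.8, -0.3, -1.4]
width: 0.06
```

```bash
cat > fin.py <<'E'
from fit import *
C=dict(teal=(.5583,-.1658),red=(.4635,-.1978),lilac=(.5875,-.251),amber=(.4928,-.2832))
a=save('wrist','f1.png'); b=save('scene','f2.png')
for n in('wrist','scene'):
  for k,c in C.items():
    uv=proj(n,[*c,.025])[0]
    rs=[r for r in manip.masks_of(k+'_clip',n) if np.hypot(*(np.argwhere(r['pixels'])[:,::-1].mean(0)-uv))<25]
    if rs: print(n,k,round(rs[0]['p'],2),np.round(fit({n:rs[0]['pixels']},body(),c,.007,2),4))
cv2.imwrite('pics/fin.png',np.hstack([cv2.resize(a,(400,300))[...,::-1],cv2.resize(b[140:290,100:300],(400,300),interpolation=cv2.INTER_CUBIC)[...,::-1]]))
E
python3 fin.py
```

```text
wrist teal 0.91 [ 0.5611 -0.1628  0.3506  0.0512]
wrist red 0.58 [ 0.4688 -0.192   0.3092  0.0427]
wrist lilac 0.95 [ 0.5956 -0.2454  0.3311  0.0311]
wrist amber 0.56 [ 0.4976 -0.2807  0.3358  0.032 ]
scene red 0.57 [ 0.4615 -0.2028  0.6449  0.2814]
scene lilac 0.71 [ 0.5863 -0.2578  0.5021  0.1076]
scene amber 0.84 [ 0.4901 -0.2928  0.5892  0.1422]
```

View pics/fin.png

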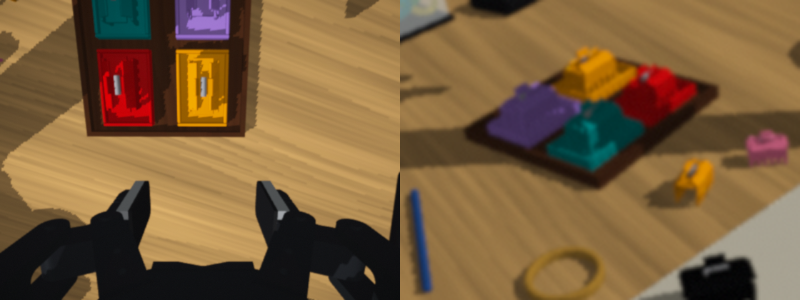

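All four clips stand in their own compartments, upright and level inside the rims. The black clip, both small look-alikes and the green one have not moved, and the gripper is clear. I hand the job in.

```bash
python3 -c "
from rig import manip
print(manip.sign_off())"
```

```text
the job is handed in; nothing more can be done
None
```

The four coloured claw clips are in the caddy, each in its own colour's compartment, placed in the order teal, red, lilac, amber. I handed the job in at about 31 s on the robot's clock. For amber I took the larger orange clip on the mat and left the small orange, pink and green ones. I did not touch the black clip or the red slide.

**Last checks:**
- **Seating:** Each clip met the compartment floor with a light contact of 14 N or less before I let go.
- **Close wrist views:** Right after release, the teal, red and lilac clips measured within about 2 mm of their compartment centres and within 0.01 rad of its direction. I took no close measurement of amber after release. Its gripper position at release was within 1 mm of the compartment centre.
- **Final pictures:** All four clips stand upright inside the rims with the gripper clear.

**Disagreements:** The final long-range fits were coarser.
- From the wrist camera they were 4 to 10 mm off centre, with direction within about 0.02 rad.
- From the scene camera they were 5 to 10 mm off, with direction off by 0.2 to 0.3 rad. That camera sees the clips small and overlapping, and it did not report teal.
- I trusted the close views over these.
- Two of the detector's readings on amber during the pick-up gave nothing usable: one found no clip and one fit was meaningless.

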